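# Swap the paste jars, bin the fittings and scan the bench off

### The arm

A 6-joint arm with a two-finger parallel gripper is mounted at the origin on the work surface. World frame = base frame: x ahead of the robot, y to its left, z up, the work surface at z = 0. Lengths are in m, angles in rad, forces in N, time in s.
With the tool pointing down it reaches from about 0.375 to 0.975 m from the base axis. Payload 3.8 kg.
Tool frame: the origin (TCP) lies midway between the tips of the shut fingers; the grasp point (between the pads) lies 19 mm behind it; z points along the fingers, y is the line along which they close (so a half turn about z gives the same grasp; the last joint's range is limited). The gripper opens to 85 mm and grips with 20 to 120 N. Pads are 22 mm wide; open, the fingers measure 114 mm over their backs; the gripper's body (76 mm by 85 mm) begins 54 mm behind the grasp point. The pads swing forward as they close: fully open they stand 13 mm farther back than shut.
Start: joints at [1.081, 0.264, 1.604, -0, 1.274, -0.037], TCP at [0.295, 0.607, 0.196] pointing down, gripper open.
Joint ranges: [-2.63, 2.63], [-0.94, 2.18], [0.31, 2.57], [-1.31, 4.45], [0, 2.66], [-2.55, 2.55]. Speed limits (rad/s): [2.57, 2.57, 3.14, 3.14, 3.14, 3.14].

### API

Orientations are given as a unit quaternion [w, x, y, z].
In Python, from workcell import sense, capture, sign_off gives the robot as it stands.
- The arm moves only by the tool apply_moves, never from a script. Its argument "steps" is a list of rows, each a list of 7 numbers: the turn, a rotation vector about the tool's x, y, z in rad, then the shift along the tool's x, y, z in cm, then the closure, from -1 (fully open) to 1 (shut). In form: [[wx, wy, wz, dx, dy, dz, hand], ...]. A call has 1 to 20 rows; each row is the pose to reach, as a shift and turn from the pose commanded when the call began, along the tool's axes at that moment; what a row does not reach only later rows make up. A row lasts 1/8 s, in which the tool goes at most 62.5 mm and 10.7 degrees, less where a joint would pass 70% of its speed; a pose out of reach is approached as far as the arm can. A call with a gripper value outside its range is refused whole. The fingers move at their own pace and stop on an object; the grip force is fixed at half the most. Time passes only in rows, so rows that repeat a pose let the fingers close. It gives the time, the measured TCP pose, the force, the opening and the grip force at its end, in the units of the state.
- sense(): the state, without advancing time (a new reading comes with each control period).
- capture(name): name is "scene" or "side" or "wrist"; returns a dict with "color" (400x640x3 uint8, red, green, blue), "mtx" (3x3 intrinsics, pixels), "k1" (the pictures are not rectified: a ray, as slopes to the right and down, at radius r is drawn at 1 + k1 r^2 times it, then the intrinsics apply), "rvec" (rotation vector, rad) and "tvec" (3), from world to camera coordinates, as OpenCV has them. Camera axes: x right, y down, z forward; pixel columns grow to the right and rows downward; lengths in m; the calibration is good to about 2 mm. A picture is of the moment at which its call begins. There is no depth.
- sign_off(): hands the job in; it is judged then, once.
The state is a dict: "time_s": time; "qpos": joint angles; "qvel": joint speeds; "joint_efforts": joint torques, N m; "tool_pos": TCP position; "tool_rot": TCP orientation; "contact_force": force on the tool from outside, world axes, zero at the start; "torque": the same for the moment, N m; "gripper_width": opening from 0.0 (shut) to 1.0 (fully open); "gripper_force": force on a finger pad.
Only numpy, scipy, OpenCV 4.12 (cv2) and the standard library are available. Lean on these libraries where they do the work, as an engineer would, in place of code of your own. Each camera call takes 0.05 s, during which the arm holds its last target. There are 200 camera calls.

### The job

Hand this pipe-fitting bench over to the next trainee: the red and green paste jars stand on each other's mats, so swap them until each stands upright and wholly on the mat of its own colour, and put every pipe elbow and brass socket that is lying about into the blue bin. Only when all that is done, take the yellow scanner, hold its beam steady and square on the middle of the job card's bar code from about 70 mm for at least two seconds, and stand the scanner back upright on its dock. Leave the other things on the bench where they are, and put right anything of yours that gets knocked.

Things in the scene. Friction and masses are not known exactly. Their poses are not given: they have to be found in the camera images.
- jar_red: screw-top plastic jar of jointing paste, white with red cap and label band, 60 mm diameter (the cap, its top 20 mm, 52 mm), 68 mm tall, about 0.2 kg, heavy at the base; origin at the centre of its underside, z up its axis
- jar_green: screw-top plastic jar of jointing paste, white with green cap and label band, 60 mm diameter (the cap, its top 20 mm, 52 mm), 68 mm tall, about 0.2 kg, heavy at the base; origin at the centre of its underside, z up its axis
- mat_red: round red mat, 96 mm diameter, 4 mm thick, fixed to the bench for this start; origin at the centre of its underside. The red jar's place
- mat_green: round green mat, 96 mm diameter, 4 mm thick, fixed to the bench for this start; origin at the centre of its underside. The green jar's place
- elbow_a: black iron pipe elbow lying flat, 30 mm high, about 0.12 kg: two legs 28 mm thick (30 mm at the ends) meet at (-16,-16) mm; one along +x (axis at y = -16 mm, end at x = 31 mm), one along +y (axis at x = -16 mm, end at y = 31 mm); origin at the underside, between the legs; absent (None) in some starts
- elbow_b: black iron pipe elbow lying flat, 30 mm high, about 0.12 kg: two legs 28 mm thick (30 mm at the ends) meet at (-16,-16) mm; one along +x (axis at y = -16 mm, end at x = 31 mm), one along +y (axis at x = -16 mm, end at y = 31 mm); origin at the underside, between the legs; absent (None) in some starts
- socket_a: brass pipe socket standing on end, 39 mm diameter over its two rims (36 mm between), 42 mm tall, about 0.13 kg; origin at the centre of its underside; absent (None) in some starts
- socket_b: brass pipe socket standing on end, 39 mm diameter over its two rims (36 mm between), 42 mm tall, about 0.13 kg; origin at the centre of its underside; absent (None) in some starts
- bin: open blue parts bin, fixed, 260 mm (its x) by 200 mm (its y), 60 mm high, walls and floor 5 mm; origin at the centre of its underside
- scanner: yellow hand scanner standing upright, 115 mm tall, 0.2 kg: grip 34 x 34 mm square up to its top, foot 64 (x) x 50 (y) x 10 mm, black nose on its +x side, 18 to 80 mm up and 53 mm out from the axis, pointing 45 degrees forward and down; the grip is free above 80 mm. Origin at the centre of the foot's underside, z up, x the way the nose points. No trigger: it reads by itself
- scanner_beam (a point): the middle of the red window at the end of the scanner's nose, 41 mm in front of the scanner's origin and 44 mm above it; its x axis is the beam's direction (45 degrees forward and down when the scanner is upright)
- dock: the scanner's charging dock: flat round black pad with a blue centre, 104 mm diameter, 4 mm thick, fixed; origin at the centre of its underside
- stand: job-card stand, fixed: base 90 x 90 x 8 mm and an aluminium plate 90 mm wide and 78 mm long, sloped at 45 degrees, that carries the white bar-code label; the slope looks up and towards the stand's -x; nothing of it is higher than 80 mm; origin under the label's centre, at the bench
- label (a point): the centre of the bar-code label (56 mm wide, 42 mm along the slope), 50 mm above the bench; its x axis is the outward normal of the slope. It is read when the window is 35 to 120 mm away, the beam meets the label within 15 mm of its centre and within 20 degrees of square, and is held still for two seconds
- jar_yellow: bystander: screw-top plastic jar of jointing paste, white with yellow cap and label band, 60 mm diameter (the cap, its top 20 mm, 52 mm), 68 mm tall, about 0.2 kg, heavy at the base; origin at the centre of its underside, z up its axis
- tape_roll: bystander: white roll of sealing tape lying flat, 54 mm diameter, 18 mm high; origin at the centre of its underside
- tape_measure: bystander: yellow tape measure, 70 x 66 x 36 mm high; origin at the centre of its underside
- wrench: bystander: open-ended wrench lying flat along its x, about 200 mm long, under 20 mm high
- screwdriver: bystander: screwdriver lying along its x, about 200 mm long, under 35 mm high
- oil_can: bystander: red oil can standing upright, 52 mm diameter, 85 mm tall; origin at the centre of its underside

How it is judged:
By the outcome, as a careful person would: the job done as asked, in the order asked, and still so for the second after the job is handed in, with the robot touching nothing.
Of elbow_a, elbow_b, socket_a, socket_b only 2 to 4 are there at a start; the rules pass over those that are not, and their reading is None.
At some moment in a run one of jar_red, jar_green, elbow_a, elbow_b, socket_a, socket_b may be knocked a few centimetres aside while the robot is not near it.
Once in a run the grip may slacken for a moment while it holds something.
It also fails if it takes over 210 s, if anything falls off the work surface, if the arm or the gripper's body presses on something with over 40 N, if the wrist force passes 120 N, or if a joint passes its speed limit or range.

## Working session

There is one attempt and no reset: what is moved stays moved. The work goes in short steps, Python scripts to look and compute and a tool call to move; the robot and the scene stay as the last step left them, time stands still between calls to the robot, and variables do not carry over. Pictures are saved under pics/ and viewed, at most 14 in all, crops included, and the job is handed in when it is done.

Besides the shell and the picture viewer there is one more tool, called by a JSON object that holds its "fn" and its "kwargs". apply_moves: Moves the arm, as the interface text tells. Its arguments: {"type":"object","properties":{"steps":{"type":"array","items":{"type":"array","items":{"type":"number"}}}},"required":["steps"]}

```bash
ls; mkdir -p pics; cat > h.py <<'E'
import numpy as np, cv2
from workcell import sense, capture, sign_off
from scipy.spatial.transform import Rotation as R
def snap(n,f=None):
    c=capture(n)
    if f: cv2.imwrite('pics/'+f,c['color'][:,:,::-1])
    return c
def ray(c,uv):
    K=c['mtx'];d=np.array([(uv[0]-K[0,2])/K[0,0],(uv[1]-K[1,2])/K[1,1]]);s=d.copy()
    for _ in range(30): s=d/(1+c['k1']*(s@s))
    Rm=cv2.Rodrigues(np.array(c['rvec'],float))[0]
    o=-Rm.T@np.ravel(c['tvec']); return o,Rm.T@np.array([s[0],s[1],1])
def onz(c,uv,z):
    o,d=ray(c,uv); return (o+d*(z-o[2])/d[2])
def proj(c,P):
    Rm=cv2.Rodrigues(np.array(c['rvec'],float))[0]
    p=Rm@np.asarray(P,float)+np.ravel(c['tvec']);s=p[:2]/p[2];s=s*(1+c['k1']*(s@s))
    return c['mtx'][:2,:2]@s+c['mtx'][:2,2]
def rel(pos,quat=None,p0=None,q0=None):
    "shift (cm) and rotvec in tool axes to reach pos/quat"
    s=sense();p0=s['tool_pos'] if p0 is None else p0;w=s['tool_rot'] if q0 is None else q0
    A=R.from_quat(np.roll(w,-1)); t=A.inv().apply(np.array(pos)-p0)*100
    r=None if quat is None else (A.inv()*quat).as_rotvec().round(3)
    return t.round(2),r
def down(yaw): # tool z down, tool y at angle yaw in world
    y=np.array([np.cos(yaw),np.sin(yaw),0]);z=np.array([0,0,-1.]);x=np.cross(y,z)
    return R.from_matrix(np.c_[x,y,z])
E
python3 - <<'E'
from h import *
s=sense();print(s)
for n in('scene','side','wrist'):
    c=snap(n,n+'0.png');o,_=ray(c,(320,200));print(n,o.round(3),c['mtx'][0,0],c['k1'])
E
```

```text
pics
{'time_s': 0.0, 'qpos': array([ 1.08106634e+00,  2.64758069e-01,  1.60541139e+00, -2.64992602e-05,
        1.27367914e+00, -3.68866506e-02]), 'qvel': array([ 0.00260849, -0.00035444, -0.00082433, -0.00052707, -0.00076134,
        0.00091028]), 'joint_efforts': array([-7.95944816e-04, -5.15101647e+01, -3.67320192e+01, -1.15824751e-04,
        1.25357255e-02,  1.30751111e-06]), 'tool_pos': array([0.29494363, 0.60623666, 0.1946386 ]), 'tool_rot': array([-2.81356672e-04,  2.24488033e-01,  9.74476193e-01, -1.09239386e-03]), 'contact_force': array([-0.23485505, -0.7419609 , -0.79660265]), 'torque': array([ 0.00389276,  0.05053147, -0.03288301]), 'gripper_force': 0.0, 'gripper_width': 0.9989018809668008}
scene [ 1.428 -0.584  0.812] 427.8520299667497 -0.024812815010714872
side [ 0.134 -0.658  0.933] 495.2367120250231 -0.05480138839611175
wrist [0.225 0.64  0.373] 300.74586108213316 -0.04633618789295189
```

View pics/scene0.png

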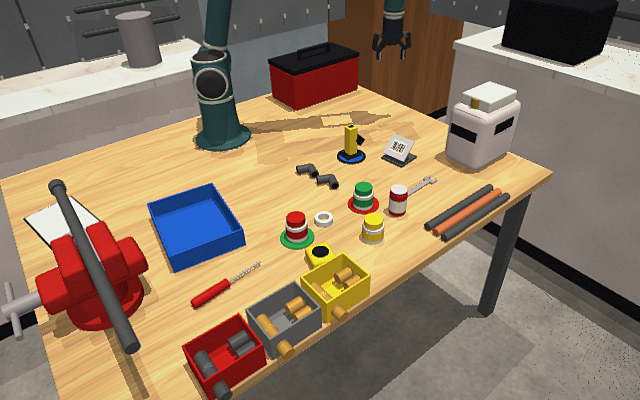

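View pics/side0.png

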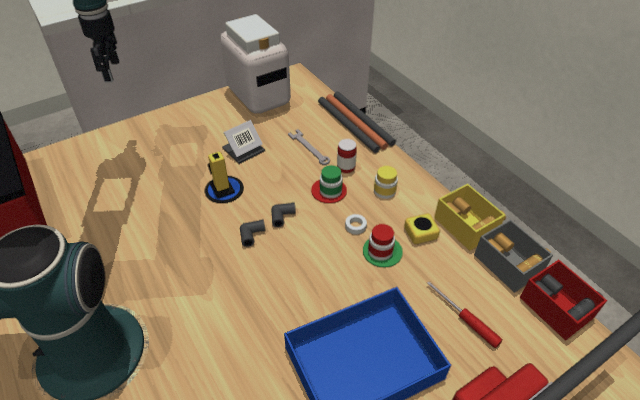

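The side view shows two elbows at (252,232) and (284,214). The green jar is on the red mat at (330,185), the red jar on the green mat at (382,245), the scanner at (220,175), the stand at (243,142) and the bin at (367,350). I see no sockets. I'll enlarge and measure next.

```bash
python3 - <<'E'
from h import *
a=cv2.imread('pics/side0.png');cv2.imwrite('pics/sidecrop.png',cv2.resize(a[110:290,190:450],None,fx=3,fy=3,interpolation=cv2.INTER_CUBIC))
b=cv2.imread('pics/scene0.png');cv2.imwrite('pics/scenecrop.png',cv2.resize(b[115:265,280:480],None,fx=4,fy=4,interpolation=cv2.INTER_CUBIC))
for n in('side','scene'):
    c=snap(n);img=c['color'];hsv=cv2.cvtColor(img,cv2.COLOR_RGB2HSV);H,S,V=cv2.split(hsv)
    ms={'red':((H<6)|(H>174))&(S>170)&(V>70),'green':(H>50)&(H<85)&(S>120)&(V>40),'yellow':(H>22)&(H<33)&(S>170)&(V>90),'blue':(H>100)&(H<125)&(S>160)&(V>60),'black':(V<70)}
    for k,m in ms.items():
        nl,l,st,ce=cv2.connectedComponentsWithStats(m.astype(np.uint8))
        for i in range(1,nl):
            if st[i,4]>35:
                P=onz(c,ce[i],.03)
                if .2<P[0]<1.1 and abs(P[1])<.8: print(n,k,st[i],ce[i].round(1),onz(c,ce[i],0.0).round(3)[:2],onz(c,ce[i],.07).round(3)[:2])
E
```

```text
side red [338 147  18  11 116] [346.2 152.8] [0.797 0.233] [0.748 0.166]
side red [312 181  34  22 279] [325.9 193.6] [0.655 0.124] [0.616 0.065]
side red [372 224  22  21 356] [382.1 234.1] [ 0.695 -0.071] [ 0.653 -0.115]
side red [370 246  23  11 124] [379.9 252. ] [ 0.656 -0.113] [ 0.617 -0.154]
side red [ 520  260   87   80 2976] [561.2 299.6] [ 0.917 -0.444] [ 0.859 -0.46 ]
side red [459 309  43  39 539] [480.4 327.9] [ 0.711 -0.394] [ 0.668 -0.414]
side red [ 454  364   94   36 2193] [503.3 385.1] [ 0.658 -0.511] [ 0.618 -0.522]
side green [322 166  19  17 266] [330.8 173.8] [0.709 0.182] [0.666 0.119]
side green [320 184  21  11 118] [329.9 189.9] [0.672 0.13 ] [0.632 0.07 ]
side green [363 240  39  27 373] [384.2 256.2] [ 0.657 -0.128] [ 0.618 -0.168]
side yellow [470 197  10  12  37] [475.4 201.7] [ 0.974 -0.116] [ 0.911 -0.156]
side blue [208 178  32  22 240] [226. 190.] [0.437 0.28 ] [0.414 0.209]
side blue [  285   288   165   112 12628] [366.6 352.3] [ 0.474 -0.306] [ 0.449 -0.332]
side black [256  67  31  20 335] [271.3  76.8] [0.811 0.711] [0.76  0.608]
side black [334
[... 3183 characters left out ...]
1 197  69  45 152] [468.6 223.8] [0.933 0.303] [0.975 0.227]
scene black [ 24 218  28  32  56] [ 38.3 234.3] [ 0.168 -0.691] [ 0.277 -0.682]
scene black [ 76 244  20  43  58] [ 84.8 263.8] [ 0.386 -0.612] [ 0.475 -0.61 ]
scene black [312 246  17  11 146] [319.9 251.1] [ 0.747 -0.095] [ 0.806 -0.138]
scene black [294 283  24  26 108] [304.6 296.6] [ 0.848 -0.219] [ 0.898 -0.251]
scene black [ 19 310  19  20 229] [ 27.8 319.7] [ 0.493 -0.767] [ 0.574 -0.751]
scene black [247 313  26  45 185] [260.7 335.2] [ 0.874 -0.359] [ 0.922 -0.378]
scene black [227 335  28  23 114] [240.1 344.6] [ 0.867 -0.406] [ 0.915 -0.422]
scene black [213 381  19  19 126] [223.5 393.1] [ 0.943 -0.486] [ 0.985 -0.495]
```

View pics/sidecrop.png

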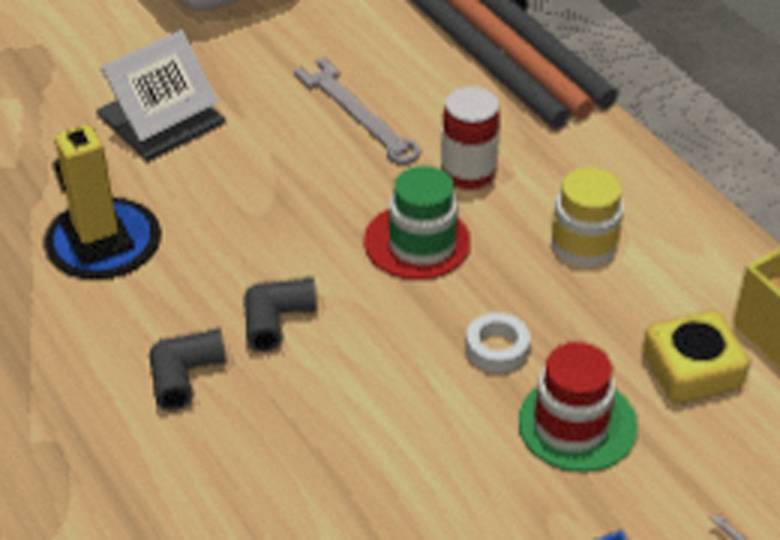

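View pics/scenecrop.png

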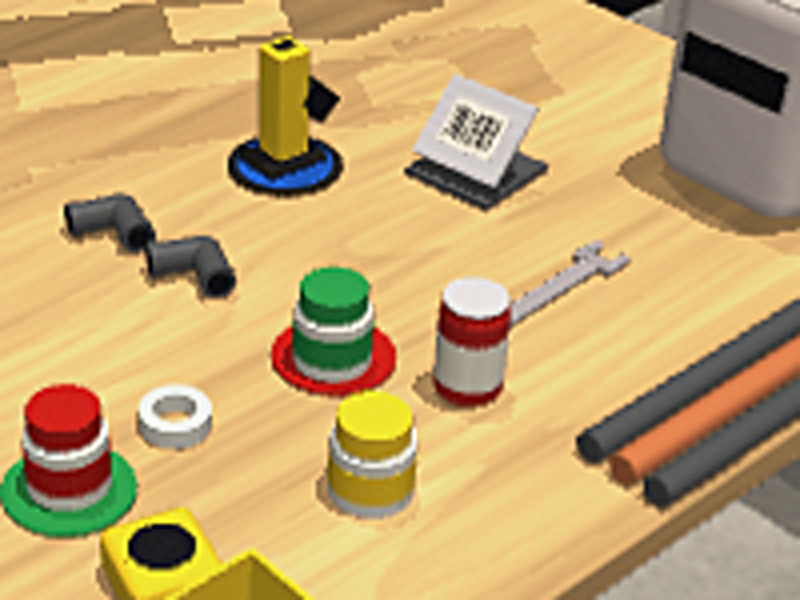

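The crops confirm two black elbows with near-parallel legs, jars swapped on mats, and the scanner's nose pointing towards the stand. Next is a wrist-camera overview from above.

```bash
python3 - <<'E'
from h import *
s=sense();A=R.from_quat(np.roll(s['tool_rot'],-1));print(A.as_matrix().round(2))
for y in(90,-90,60,0):print(y,rel([.58,.08,.40],down(np.radians(y))))
E
```

```text
[[-0.9   0.44 -0.  ]
 [ 0.44  0.9  -0.  ]
 [ 0.   -0.   -1.  ]]
90 (array([-48.66, -34.91, -20.43]), array([-0.001, -0.   , -0.453]))
-90 (array([-48.66, -34.91, -20.43]), array([-0.000e+00,  2.000e-03,  2.689e+00]))
60 (array([-48.66, -34.91, -20.43]), array([-0.001, -0.   ,  0.071]))
0 (array([-48.66, -34.91, -20.43]), array([-1.000e-03,  1.000e-03,  1.118e+00]))
```

{"fn": "apply_moves", "kwargs": {"steps": [[0,0,0,0,0,-20.4,-1],[0,0,0,0,0,-20.4,-1],[0,0,0,0,0,-20.4,-1],[0,0,0,0,0,-20.4,-1],[0,0,0.98,-48.7,-34.9,-20.4,-1],[0,0,0.98,-48.7,-34.9,-20.4,-1],[0,0,0.98,-48.7,-34.9,-20.4,-1],[0,0,0.98,-48.7,-34.9,-20.4,-1],[0,0,0.98,-48.7,-34.9,-20.4,-1],[0,0,0.98,-48.7,-34.9,-20.4,-1],[0,0,0.98,-48.7,-34.9,-20.4,-1],[0,0,0.98,-48.7,-34.9,-20.4,-1],[0,0,0.98,-48.7,-34.9,-20.4,-1],[0,0,0.98,-48.7,-34.9,-20.4,-1],[0,0,0.98,-48.7,-34.9,-20.4,-1],[0,0,0.98,-48.7,-34.9,-20.4,-1],[0,0,0.98,-48.7,-34.9,-20.4,-1]]}}

```text
time_s: 2.38
tool_pos: [0.58, 0.0813, 0.3998]
tool_rot: [-0.0, 0.656, 0.755, -0.0]
contact_force: [0.7, -0.1, 0.4]
gripper_width: 0.999
gripper_force: 0.0
```

```bash
python3 - <<'E'
from h import *
s=sense();print(s['time_s'],s['tool_pos'],s['qpos'])
c=snap('wrist','w1.png')
E
```

```text
2.375 [0.5799681  0.08127299 0.39979104] [ 9.64468073e-02  3.78705657e-02  1.49625710e+00  3.81172142e-04
  1.60787405e+00 -4.31419780e-02]
```

View pics/w1.png

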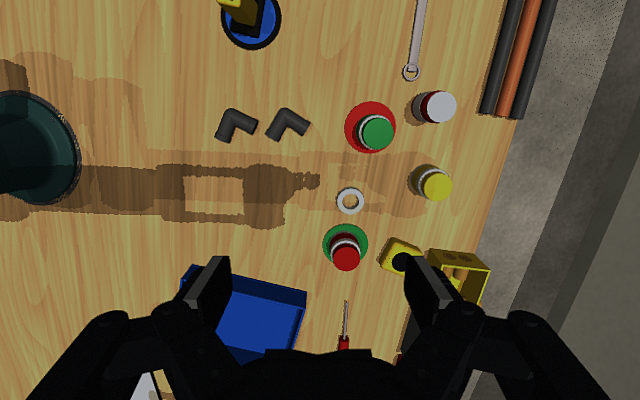

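The overhead view shows elbows at (237,125) and (286,125), mats at (370,127) red and (345,245) green, and the dock at (251,17). The bin is at the lower left. I'll measure them.

```bash
cat >> h.py <<'E'
def masks(c):
    H,S,V=cv2.split(cv2.cvtColor(c['color'],cv2.COLOR_RGB2HSV))
    return dict(red=((H<6)|(H>174))&(S>150)&(V>60),green=(H>50)&(H<85)&(S>110)&(V>35),yellow=(H>20)&(H<33)&(S>150)&(V>80),blue=(H>100)&(H<125)&(S>140)&(V>50),black=(V<75)&(S<120))
def world(c,pix,z): return np.array([onz(c,p,z)[:2] for p in pix])
def comps(m,lo=40):
    n,l,st,ce=cv2.connectedComponentsWithStats(m.astype(np.uint8))
    return [(st[i],ce[i],np.argwhere(l==i)[:,::-1]) for i in range(1,n) if st[i,4]>=lo]
def elbows(c,z=.018,lo=100,hi=20000,rng=lambda P:True):
    out=[]
    for st,ce,px in comps(masks(c)['black'],lo):
        if st[4]>hi or st[0]==0 or st[1]==0 or st[0]+st[2]>=640: continue
        W=world(c,px,z).astype(np.float32)
        if not rng(W.mean(0)): continue
        (rc,sz,an)=cv2.minAreaRect(W)
        if not(.04<max(sz)<.11 and min(sz)>.025): continue
        hull=cv2.convexHull(W);M=cv2.moments((hull*1000).astype(np.float32));hc=np.array([M['m10'],M['m01']])/M['m00']/1000
        m=W.mean(0);ev,E=np.linalg.eigh(np.cov(W.T));d=E[:,0];d=d*np.sign(d@(hc-m))
        out.append((m,np.degrees(np.arctan2(d[1],d[0])),sz,np.sqrt(ev)))
    return out
def circ(c,px,z):
    W=world(c,px,z).astype(np.float32);return cv2.minEnclosingCircle(W)
E
python3 - <<'E'
from h import *
c=snap('wrist');np.save('w1.npy',c,allow_pickle=True)
for m,a,sz,ev in elbows(c,rng=lambda P:P[0]<.65): print('elbow',m.round(3),a.round(1),np.round(sz,3),ev.round(3))
M=masks(c)
for k in('red','green','yellow','blue'):
    for st,ce,px in comps(M[k],80):
        for z in(.004,.072):
            o,r=circ(c,px,z);print(k,st,z,np.round(o,3),round(r,3),world(c,[ce],z)[0].round(3))
E
```

```text
elbow [0.422 0.104] -61.1 [0.064 0.062] [0.013 0.021]
elbow [0.516 0.118] -67.8 [0.063 0.06 ] [0.012 0.02 ]
red [ 345  101   51   52 1000] 0.004 [0.67  0.132] 0.048 [0.658 0.14 ]
red [ 345  101   51   52 1000] 0.072 [0.658 0.135] 0.042 [0.648 0.143]
red [333 247  27  24 513] 0.004 [ 0.672 -0.144] 0.029 [ 0.672 -0.144]
red [333 247  27  24 513] 0.072 [ 0.66  -0.108] 0.026 [ 0.66  -0.108]
green [363 118  31  31 741] 0.004 [0.687 0.124] 0.029 [0.686 0.124]
green [363 118  31  31 741] 0.072 [0.673 0.128] 0.026 [0.672 0.128]
green [323 224  45  38 571] 0.004 [ 0.664 -0.112] 0.048 [ 0.665 -0.097]
green [323 224  45  38 571] 0.072 [ 0.653 -0.08 ] 0.042 [ 0.653 -0.067]
yellow [216   0  25   7 126] 0.004 [0.394 0.305] 0.021 [0.398 0.304]
yellow [216   0  25   7 126] 0.072 [0.415 0.288] 0.018 [0.418 0.287]
yellow [423 173  30  28 636] 0.004 [0.826 0.038] 0.029 [0.825 0.039]
yellow [423 173  30  28 636] 0.072 [0.795 0.053] 0.026 [0.795 0.053]
yellow [381 242  41  35 496] 0.004 [ 0.789 -0.129] 0.045 [ 0.781 -0.123]
yellow [381 242  41  35 496] 0.072 [ 0.763 -0.095] 0.04 [ 0.756 -0.089]
yellow [440 260  51  45 227] 0.004 [ 0.934 -0.17 ] 0.078 [ 0.949 -0.146]
yellow [440 260  51  45 227] 0.072 [ 0.891 -0.131] 0.069 [ 0.904 -0.11 ]
yellow [448 272  16  21 125] 0.004 [ 0.923 -0.169] 0.029 [ 0.925 -0.169]
yellow [448 272  16  21 125] 0.072 [ 0.881 -0.131] 0.026 [ 0.882 -0.131]
blue [230   0  46  44 652] 0.004 [0.435 0.286] 0.043 [0.453 0.275]
blue [230   0  46  44 652] 0.072 [0.451 0.27 ] 0.038 [0.467 0.261]
blue [ 215  274   92   91 5035] 0.004 [ 0.5   -0.337] 0.139 [ 0.499 -0.327]
blue [ 215  274   92   91 5035] 0.072 [ 0.508 -0.279] 0.122 [ 0.507 -0.27 ]
```

```bash
python3 - <<'E'
from h import *
for z in(.12,.005): print(rel([.406,.087,z],down(np.radians(-16))))
# bin rect
c=np.load('w1.npy',allow_pickle=True).item()
c2=snap('side');
px=max(comps(masks(c2)['blue'],500),key=lambda t:t[0][4])[2]
W=world(c2,px,.06).astype(np.float32);print(cv2.minAreaRect(W))
q=cv2.approxPolyDP(cv2.convexHull(px.astype(np.int32)),4,True)[:,0];print(q,world(c2,q,.06).round(3))
E
```

```text
(array([  2.99, -17.17,  28.01]), array([ 0.   , -0.   ,  0.419]))
(array([  2.99, -17.17,  39.51]), array([ 0.   , -0.   ,  0.419]))
((0.44936680793762207, -0.3291030526161194), (0.21303942799568176, 0.2661541998386383), 82.27790832519531)
[[449 367]
 [444 378]
 [402 399]
 [310 399]
 [286 348]
 [285 333]
 [397 288]] [[ 0.564 -0.438]
 [ 0.542 -0.449]
 [ 0.452 -0.437]
 [ 0.314 -0.347]
 [ 0.328 -0.237]
 [ 0.342 -0.208]
 [ 0.594 -0.245]]
```

{"fn": "apply_moves", "kwargs": {"steps": [[0,0,0.42,3,-17.2,28,-1],[0,0,0.42,3,-17.2,28,-1],[0,0,0.42,3,-17.2,28,-1],[0,0,0.42,3,-17.2,28,-1],[0,0,0.42,3,-17.2,28,-1],[0,0,0.42,3,-17.2,28,-1],[0,0,0.42,3,-17.2,28,-1],[0,0,0.42,3,-17.2,28,-1],[0,0,0.42,3,-17.2,32,-1],[0,0,0.42,3,-17.2,36,-1],[0,0,0.42,3,-17.2,39,-1],[0,0,0.42,3,-17.2,39.5,-1],[0,0,0.42,3,-17.2,39.5,-1]]}}

```text
time_s: 4.15
tool_pos: [0.4085, 0.0864, 0.0066]
tool_rot: [0.001, 0.8, 0.601, 0.001]
contact_force: [0.4, -0.3, 0.4]
gripper_width: 0.994
gripper_force: 0.0
```

{"fn": "apply_moves", "kwargs": {"steps": [[0,0,0,0,0,0,1],[0,0,0,0,0,0,1],[0,0,0,0,0,0,1],[0,0,0,0,0,0,1],[0,0,0,0,0,0,1],[0,0,0,0,0,0,1],[0,0,0,0,0,-2,1],[0,0,0,0,0,-6,1],[0,0,0,0,0,-12,1],[0,0,0,0,0,-16,1],[0,0,0,0,0,-16,1]]}}

```text
time_s: 5.52
tool_pos: [0.4093, 0.0866, 0.1692]
tool_rot: [0.002, 0.799, 0.601, 0.004]
contact_force: [0.0, -0.5, -0.5]
gripper_width: 0.0
gripper_force: 0.0
```

```bash
python3 - <<'E'
from h import *
s=sense();print(s['time_s'],s['tool_pos'],s['contact_force'],s['gripper_width'],s['gripper_force'])
print(rel([.40,-.30,.165],down(np.radians(-50))),rel([.40,-.30,.06],down(np.radians(-50))))
E
```

```text
5.525 [0.40930457 0.08663666 0.16919761] [ 0.01564044 -0.48334846 -0.52386572] 0.00018165239566235992 0.0
(array([-37.4 ,   9.86,   0.36]), array([ 0.007, -0.006,  0.591])) (array([-37.43,   9.78,  10.86]), array([ 0.007, -0.006,  0.591]))
```

```bash
python3 - <<'E'
from h import *
c=snap('wrist','w2.png')
for n in('wrist','side'):
    c=snap(n)
    if n=='side': cv2.imwrite('pics/s2.png',cv2.resize(c['color'][110:290,190:450,::-1],None,fx=3,fy=3))
    for m,a,sz,ev in elbows(c,rng=lambda P:P[0]<.65): print(n,'elbow',m.round(3),a.round(1),np.round(sz,3))
E
```

```text
wrist elbow [0.517 0.118] -74.0 [0.062 0.068]
wrist elbow [0.422 0.105] -62.8 [0.064 0.064]
wrist elbow [0.633 0.005] -35.7 [0.052 0.03 ]
side elbow [0.508 0.106] -63.1 [0.069 0.056]
side elbow [0.414 0.09 ] 120.4 [0.066 0.059]
```

View pics/s2.png

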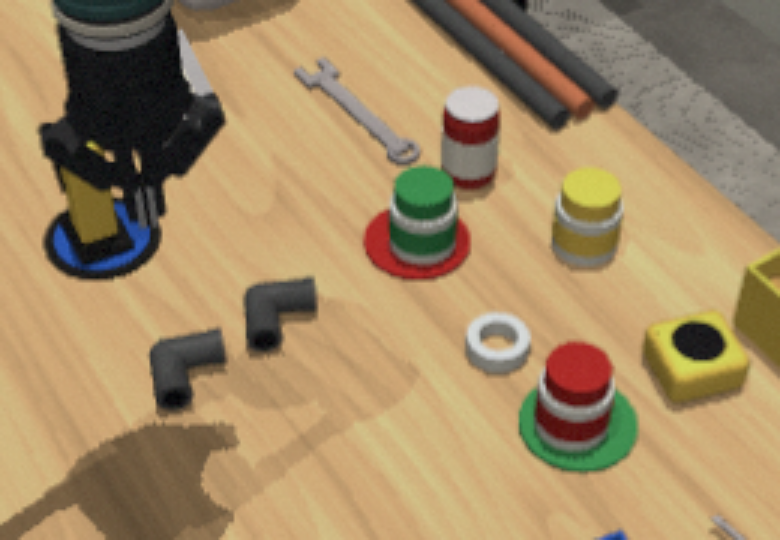

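The elbows are unmoved and the fingers missed, so I'll check the geometry by projection.

```bash
python3 - <<'E'
from h import *
c=snap('side');w=snap('wrist')
for p in([.406,.087,.03],[.415,.117,.03],[.402,.072,.03],[.46,.104,.03]):print(p,(3*(proj(c,p)-[190,110])).round(),proj(w,p).round())
print('tcp',(3*(proj(c,sense()['tool_pos'])-[190,110])).round(), proj(w,sense()['tool_pos']))
K=w['mtx'];s=sense();A=R.from_quat(np.roll(s['tool_rot'],-1));Rm=cv2.Rodrigues(w['rvec'])[0]
o,_=ray(w,(320,200));print('cam in tool',A.inv().apply(o-s['tool_pos']),(Rm@A.as_matrix()).round(2))
E
```

```text
[0.406, 0.087, 0.03] [171. 370.] [320. 179.]
[0.415, 0.117, 0.03] [164. 342.] [320. 150.]
[0.402, 0.072, 0.03] [175. 384.] [320. 193.]
[0.46, 0.104, 0.03] [221. 330.] [365. 150.]
tcp [151. 253.] [318.39114016 230.80891544]
cam in tool [ 0.07751641 -0.00045942 -0.17849619] [[ 0.    1.    0.  ]
 [-0.95  0.   -0.31]
 [-0.31 -0.    0.95]]
```

View pics/w2.png

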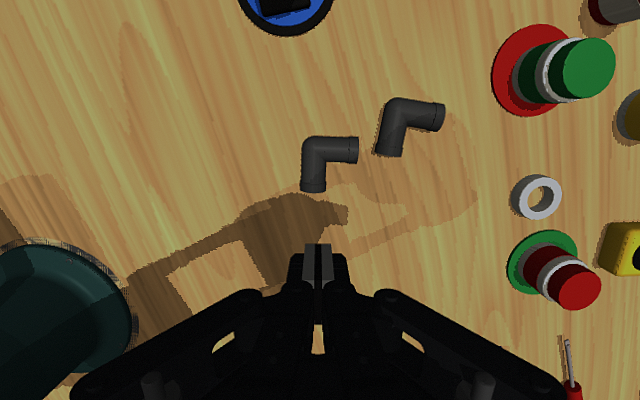

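Positions agree, so the pads must have closed too high on the round leg. I'll retry lower and nearer the corner.

```bash
python3 - <<'E'
from h import *
s=sense();print(s['time_s'],s['tool_pos'])
print(rel([.4075,.090,.0],down(np.radians(-17))))
E
```

```text
5.775 [0.40452836 0.0859123  0.16299752]
(array([ 0.5 ,  0.23, 16.3 ]), array([-0.003,  0.002,  0.015]))
```

{"fn": "apply_moves", "kwargs": {"steps": [[0,0,0,0.5,0.2,0,-1],[0,0,0,0.5,0.2,0,-1],[0,0,0,0.5,0.2,2,-1],[0,0,0,0.5,0.2,5,-1],[0,0,0,0.5,0.2,9,-1],[0,0,0,0.5,0.2,13,-1],[0,0,0,0.5,0.2,15.5,-1],[0,0,0,0.5,0.2,16.3,-1],[0,0,0,0.5,0.2,16.3,-1],[0,0,0,0.5,0.2,16.3,-1],[0,0,0,0.5,0.2,16.3,0],[0,0,0,0.5,0.2,16.3,1],[0,0,0,0.5,0.2,16.3,1],[0,0,0,0.5,0.2,16.3,1],[0,0,0,0.5,0.2,16.3,1],[0,0,0,0.5,0.2,16.3,1]]}}

```text
time_s: 7.78
tool_pos: [0.4093, 0.0904, 0.0019]
tool_rot: [-0.0, 0.799, 0.601, -0.0]
contact_force: [-0.0, 1.1, -0.1]
gripper_width: -0.001
gripper_force: 0.0
```

```bash
python3 - <<'E'
from h import *
c=snap('wrist');d=snap('side')
a=cv2.resize(c['color'][100:340,200:440,::-1],None,fx=2,fy=2,interpolation=2);b=cv2.resize(d['color'][150:290,200:320,::-1],(411,480),interpolation=2)[:,:320]
cv2.imwrite('pics/m3.png',np.hstack([a,b]))
E
```

```text
(no output)
```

View pics/m3.png

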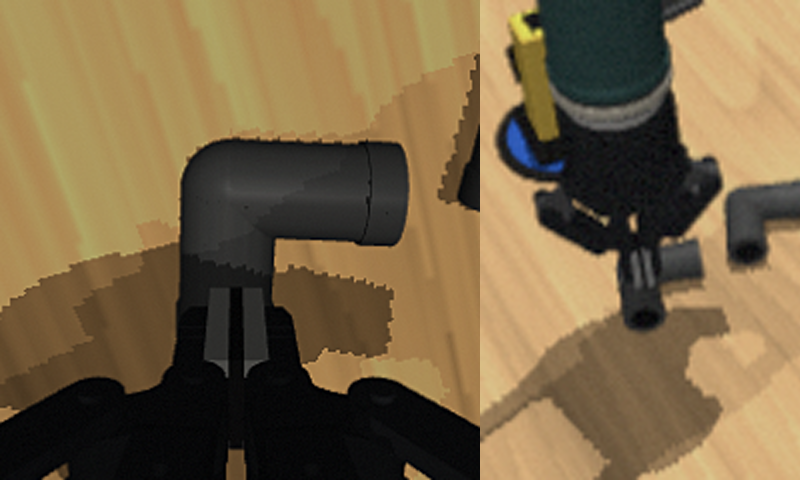

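```bash
python3 - <<'E'
from h import *
c=snap('side');w=snap('wrist');sc=snap('scene')
s=sense();p=s['tool_pos'];print(p,s['contact_force'])
for h in(0,.01,.02,.03,.04):
    q=p+[0,0,h];print(h,proj(c,q).round(1),(3.43*(proj(c,q)-[200,150])+[480,0]).round(),proj(w,q).round(1),proj(sc,q).round(1))
u,v=proj(sc,p+[0,0,.02]).astype(int)
a=cv2.resize(sc['color'][v-40:v+40,u-50:u+50,::-1],None,fx=5,fy=5,interpolation=2)
u,v=proj(c,p+[0,0,.02]).astype(int)
b=cv2.resize(c['color'][v-40:v+40,u-30:u+30,::-1],None,fx=5,fy=5,interpolation=2)
for im,cc,f,(w0,h0) in((a,sc,5,(50,40)),(b,c,5,(30,40))):
    o=np.array(proj(cc,p+[0,0,.02])).astype(int)-[w0,h0]
    for h in(0,.02): cv2.circle(im,tuple(int(t) for t in (f*(proj(cc,p+[0,0,h])-o)).round()),3,(255,0,255),-1)
cv2.imwrite('pics/m4.png',np.hstack([a,b]))
E
```

```text
[0.40931743 0.09037688 0.00193996] [0.29519783 0.49837528 0.52741641]
0 [248.9 239.4] [648. 307.] [318.5 230.9] [302.9 172.7]
0.01 [248.5 236.7] [646. 297.] [318.6 237.4] [302.7 170.3]
0.02 [248. 234.] [645. 288.] [318.6 244.7] [302.6 167.8]
0.03 [247.6 231.3] [643. 279.] [318.6 252.7] [302.4 165.3]
0.04 [247.2 228.6] [642. 270.] [318.7 261.8] [302.2 162.8]
```

View pics/m4.png

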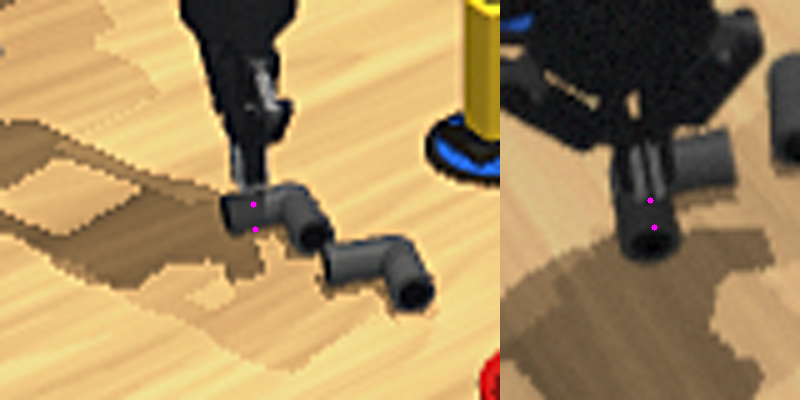

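Both cameras show the shut fingertips about 30 mm higher than the reported TCP: scene tip at crop (250,188) against the TCP mark at (255,229). I'll probe a free spot of bench gently to calibrate this.

{"fn": "apply_moves", "kwargs": {"steps": [[0,0,0,0,0,-4,1],[0,0,0,0,0,-4,1],[0,0,0,-7.5,6.4,-4,1],[0,0,0,-7.5,6.4,-4,1],[0,0,0,-7.5,6.4,-4,1],[0,0,0,-7.5,6.4,-1,1],[0,0,0,-7.5,6.4,-0.5,1],[0,0,0,-7.5,6.4,0,1],[0,0,0,-7.5,6.4,0,1],[0,0,0,-7.5,6.4,0,1],[0,0,0,-7.5,6.4,0,1]]}}

```text
time_s: 9.4
tool_pos: [0.4505, 0.0006, 0.0026]
tool_rot: [0.0, 0.799, 0.601, 0.0]
contact_force: [0.2, 0.0, 0.0]
gripper_width: -0.002
gripper_force: 0.0
```

{"fn": "apply_moves", "kwargs": {"steps": [[0,0,0,0,0,0.2,1],[0,0,0,0,0,0.3,1],[0,0,0,0,0,0.4,1],[0,0,0,0,0,0.4,1]]}}

```text
time_s: 9.9
tool_pos: [0.4498, 0.0005, -0.0022]
tool_rot: [-0.0, 0.799, 0.601, -0.0]
contact_force: [-0.6, 0.1, 0.2]
gripper_width: 0.001
gripper_force: 0.0
```

{"fn": "apply_moves", "kwargs": {"steps": [[0,0,0,0,0,0.3,1],[0,0,0,0,0,0.6,1],[0,0,0,0,0,0.9,1],[0,0,0,0,0,1.2,1],[0,0,0,0,0,1.2,1]]}}

```text
time_s: 10.52
tool_pos: [0.4496, 0.0006, -0.0144]
tool_rot: [-0.0, 0.799, 0.601, -0.0]
contact_force: [-0.1, -0.2, -0.3]
gripper_width: -0.0
gripper_force: 0.0
```

{"fn": "apply_moves", "kwargs": {"steps": [[0,0,0,0,0,0.2,1],[0,0,0,0,0,0.4,1],[0,0,0,0,0,0.6,1],[0,0,0,0,0,0.6,1]]}}

```text
time_s: 11.02
tool_pos: [0.4497, 0.0006, -0.0202]
tool_rot: [-0.0, 0.799, 0.601, -0.0]
contact_force: [0.7, -0.1, 0.2]
gripper_width: -0.001
gripper_force: 0.0
```

{"fn": "apply_moves", "kwargs": {"steps": [[0,0,0,0,0,0.2,1],[0,0,0,0,0,0.4,1],[0,0,0,0,0,0.4,1]]}}

```text
time_s: 11.4
tool_pos: [0.4497, 0.0006, -0.0243]
tool_rot: [-0.0, 0.799, 0.601, -0.0]
contact_force: [-0.7, 0.2, 0.9]
gripper_width: -0.002
gripper_force: 0.0
```

{"fn": "apply_moves", "kwargs": {"steps": [[0,0,0,0,0,0.2,1],[0,0,0,0,0,0.3,1],[0,0,0,0,0,0.3,1]]}}

```text
time_s: 11.78
tool_pos: [0.4498, 0.0005, -0.0271]
tool_rot: [-0.0, 0.799, 0.601, -0.0]
contact_force: [0.4, 0.3, 0.5]
gripper_width: -0.003
gripper_force: 0.0
```

{"fn": "apply_moves", "kwargs": {"steps": [[0,0,0,0,0,0.2,1],[0,0,0,0,0,0.2,1]]}}

```text
time_s: 12.02
tool_pos: [0.4498, 0.0006, -0.0292]
tool_rot: [-0.0, 0.799, 0.601, -0.0]
contact_force: [0.9, -1.1, 0.6]
gripper_width: -0.004
gripper_force: 0.0
```

{"fn": "apply_moves", "kwargs": {"steps": [[0,0,0,0,0,0.15,1],[0,0,0,0,0,0.15,1]]}}

```text
time_s: 12.28
tool_pos: [0.4498, 0.0005, -0.0306]
tool_rot: [-0.0, 0.799, 0.601, -0.0]
contact_force: [1.0, 1.1, 0.5]
gripper_width: -0.002
gripper_force: 0.0
```

{"fn": "apply_moves", "kwargs": {"steps": [[0,0,0,0,0,0.15,1],[0,0,0,0,0,0.15,1]]}}

```text
time_s: 12.52
tool_pos: [0.4498, 0.0005, -0.0322]
tool_rot: [-0.0, 0.799, 0.601, -0.0]
contact_force: [0.7, 0.5, -0.1]
gripper_width: 0.007
gripper_force: 0.0
```

{"fn": "apply_moves", "kwargs": {"steps": [[0,0,0,0,0,0.15,1],[0,0,0,0,0,0.15,1]]}}

```text
time_s: 12.78
tool_pos: [0.4498, 0.0006, -0.0336]
tool_rot: [-0.0, 0.799, 0.601, -0.0]
contact_force: [-0.4, -0.3, 0.8]
gripper_width: 0.002
gripper_force: 0.0
```

{"fn": "apply_moves", "kwargs": {"steps": [[0,0,0,0,0,0.15,1],[0,0,0,0,0,0.15,1]]}}

```text
time_s: 13.02
tool_pos: [0.4498, 0.0005, -0.0351]
tool_rot: [-0.0, 0.799, 0.601, -0.0]
contact_force: [-0.0, 0.1, -0.2]
gripper_width: 0.003
gripper_force: 0.0
```

{"fn": "apply_moves", "kwargs": {"steps": [[0,0,0,0,0,0.15,1],[0,0,0,0,0,0.15,1]]}}

```text
time_s: 13.28
tool_pos: [0.45, 0.0005, -0.0353]
tool_rot: [-0.0, 0.799, 0.601, -0.0]
contact_force: [-5.0, 0.1, 13.2]
gripper_width: 0.0
gripper_force: 6.5
```

{"fn": "apply_moves", "kwargs": {"steps": [[0,0,0,0,0,0.15,1],[0,0,0,0,0,0.15,1]]}}

```text
time_s: 13.52
tool_pos: [0.45, 0.0005, -0.0354]
tool_rot: [-0.0, 0.799, 0.601, -0.001]
contact_force: [-9.7, 0.4, 28.3]
gripper_width: -0.001
gripper_force: 13.9
```

{"fn": "apply_moves", "kwargs": {"steps": [[0,0,0,0,0,0.15,1],[0,0,0,0,0,0.15,1]]}}

```text
time_s: 13.78
tool_pos: [0.4501, 0.0005, -0.0355]
tool_rot: [-0.001, 0.799, 0.601, -0.001]
contact_force: [-16.2, 0.9, 43.0]
gripper_width: -0.001
gripper_force: 21.3
```

Bench contact comes at a reported z of −0.035, so the real shut tips lie 35 mm behind the reported TCP. I'll allow for that and grasp elbow 1 again.

{"fn": "apply_moves", "kwargs": {"steps": [[0,0,0,0,0,-4,-1],[0,0,0,0,0,-9,-1],[0,0,0,7.5,-6.5,-9,-1],[0,0,0,7.5,-6.5,-9,-1],[0,0,0,7.5,-6.5,-9,-1],[0,0,0,7.5,-6.5,-9,-1],[0,0,0,7.5,-6.5,-6,-1],[0,0,0,7.5,-6.5,-3,-1],[0,0,0,7.5,-6.5,-1,-1],[0,0,0,7.5,-6.5,-0.6,-1],[0,0,0,7.5,-6.5,-0.6,-1],[0,0,0,7.5,-6.5,-0.6,0.3],[0,0,0,7.5,-6.5,-0.6,1],[0,0,0,7.5,-6.5,-0.6,1],[0,0,0,7.5,-6.5,-0.6,1],[0,0,0,7.5,-6.5,-0.6,1],[0,0,0,7.5,-6.5,-0.6,1]]}}

```text
time_s: 15.9
tool_pos: [0.4089, 0.0908, -0.0328]
tool_rot: [0.0, 0.799, 0.601, 0.0]
contact_force: [-1.8, -0.1, 5.7]
gripper_width: 0.314
gripper_force: 58.7
```

{"fn": "apply_moves", "kwargs": {"steps": [[0,0,0,0,0,-4,1],[0,0,0,0,0,-10,1],[0,0,0,0,0,-14,1],[0,0,0,0,0,-14,1]]}}

```text
time_s: 16.4
tool_pos: [0.4117, 0.0913, 0.1102]
tool_rot: [0.002, 0.799, 0.601, 0.004]
contact_force: [-0.2, -0.2, -2.0]
gripper_width: 0.314
gripper_force: 59.8
```

```bash
python3 - <<'E'
from h import *
s=sense();print(s['time_s'],s['tool_pos'],s['gripper_width'])
for z in(.107,-.0): print(rel([.405,-.315,z],down(np.radians(-60))))
for m,a,sz,ev in elbows(snap('wrist'),rng=lambda P:P[0]<.65): print('elbow',m.round(3),a.round(1),np.round(sz,3))
E
```

```text
16.4 [0.41169013 0.09127346 0.11019654] 0.31395046238722935
(array([-39.21,  10.65,   0.26]), array([ 0.006, -0.006,  0.765]))
(array([-39.25,  10.57,  10.96]), array([ 0.006, -0.006,  0.765]))
elbow [0.642 0.132] -7.4 [0.056 0.026]
elbow [0.518 0.118] -75.3 [0.063 0.07 ]
elbow [0.629 0.005] -20.8 [0.051 0.025]
```

{"fn": "apply_moves", "kwargs": {"steps": [[0,0,0.77,-39.2,10.6,0,1],[0,0,0.77,-39.2,10.6,0,1],[0,0,0.77,-39.2,10.6,0,1],[0,0,0.77,-39.2,10.6,0,1],[0,0,0.77,-39.2,10.6,0,1],[0,0,0.77,-39.2,10.6,0,1],[0,0,0.77,-39.2,10.6,0,1],[0,0,0.77,-39.2,10.6,0,1],[0,0,0.77,-39.2,10.6,0,1],[0,0,0.77,-39.2,10.6,4,1],[0,0,0.77,-39.2,10.6,8,1],[0,0,0.77,-39.2,10.6,10.7,1],[0,0,0.77,-39.2,10.6,10.7,1],[0,0,0.77,-39.2,10.6,10.7,0],[0,0,0.77,-39.2,10.6,10.7,-0.3],[0,0,0.77,-39.2,10.6,10.7,-0.3],[0,0,0.77,-39.2,10.6,10.7,-0.3],[0,0,0.77,-39.2,10.6,5,-1],[0,0,0.77,-39.2,10.6,0,-1],[0,0,0.77,-39.2,10.6,0,-1]]}}

```text
time_s: 18.95
tool_pos: [0.4046, -0.3185, 0.1121]
tool_rot: [0.004, 0.967, 0.256, 0.003]
contact_force: [-0.3, -0.8, 0.2]
gripper_width: 1.0
gripper_force: 0.0
```

```bash
python3 - <<'E'
from h import *
s=sense();print(s['time_s'],s['tool_pos'],s['gripper_width'])
for n in('wrist','side','scene'):
  for m,a,sz,ev in elbows(snap(n),rng=lambda P:P[0]<.65): print(n,'elbow',m.round(3),a.round(1),np.round(sz,3))
for z in(.105,-.033): print(rel([.498,.105,z],down(np.radians(-25))))
E
```

```text
18.95 [ 0.40457917 -0.3184682   0.1121041 ] 0.9999658240627965
wrist elbow [ 0.419 -0.318] -103.1 [0.067 0.065]
side elbow [ 0.413 -0.322] 79.8 [0.066 0.063]
scene elbow [0.572 0.368] 110.7 [0.089 0.071]
scene elbow [ 0.514 -0.764] 93.4 [0.049 0.032]
(array([ 29.28, -31.64,   0.11]), array([-0.001,  0.   , -0.616]))
(array([ 29.28, -31.63,  13.91]), array([-0.001,  0.   , -0.616]))
```

{"fn": "apply_moves", "kwargs": {"steps": [[0,0,-0.6,29.4,-31.6,0.2,-1],[0,0,-0.6,29.4,-31.6,0.2,-1],[0,0,-0.6,29.4,-31.6,0.2,-1],[0,0,-0.6,29.4,-31.6,0.2,-1],[0,0,-0.6,29.4,-31.6,0.2,-1],[0,0,-0.6,29.4,-31.6,0.2,-1],[0,0,-0.6,29.4,-31.6,0.2,-1],[0,0,-0.6,29.4,-31.6,0.2,-1],[0,0,-0.6,29.4,-31.6,0.2,-1],[0,0,-0.6,29.4,-31.6,0.2,-1]]}}

```text
time_s: 20.35
tool_pos: [0.4988, 0.1035, 0.1034]
tool_rot: [-0.0, 0.848, 0.53, -0.001]
contact_force: [0.3, -0.9, 0.3]
gripper_width: 0.999
gripper_force: 0.0
```

```bash
python3 - <<'E'
from h import *
s=sense();print(s['time_s'],s['tool_pos'],s['gripper_width'])
w=snap('wrist','w5.png')
for c in (w,snap('side')):
  for m,a,sz,ev in elbows(c,rng=lambda P:P[0]<.65): print('elbow',m.round(3),a.round(1),np.round(sz,3))
for z in(.105,-.033): print(rel([.499,.106,z],down(np.radians(-26))))
E
```

```text
20.35 [0.49875504 0.10346469 0.10344551] 0.9991982889923364
elbow [0.517 0.118] -67.4 [0.066 0.062]
elbow [0.638 0.011] -47.8 [0.05  0.027]
elbow [0.423 0.259] 64.1 [0.096 0.099]
elbow [0.508 0.107] -62.0 [0.069 0.056]
elbow [ 0.415 -0.32 ] -99.8 [0.066 0.063]
(array([ 0.21, -0.14, -0.09]), array([-0.001,  0.001, -0.   ]))
(array([ 0.22, -0.14, 13.71]), array([-0.001,  0.001, -0.   ]))
```

{"fn": "apply_moves", "kwargs": {"steps": [[0,0,0,0.2,0,4,-1],[0,0,0,0.2,0,8,-1],[0,0,0,0.2,0,12,-1],[0,0,0,0.2,0,13.7,-1],[0,0,0,0.2,0,13.7,-1],[0,0,0,0.2,0,13.7,-1],[0,0,0,0.2,0,13.7,0.3],[0,0,0,0.2,0,13.7,1],[0,0,0,0.2,0,13.7,1],[0,0,0,0.2,0,13.7,1],[0,0,0,0.2,0,13.7,1],[0,0,0,0.2,0,13.7,1],[0,0,0,0.2,0,10,1],[0,0,0,0.2,0,5,1],[0,0,0,0.2,0,0,1],[0,0,0,0.2,0,0,1],[0,0,0,0.2,0,0,1]]}}

```text
time_s: 22.58
tool_pos: [0.5, 0.1066, 0.1039]
tool_rot: [-0.0, 0.848, 0.531, -0.0]
contact_force: [-0.5, -0.6, -1.2]
gripper_width: 0.31
gripper_force: 58.9
```

```bash
python3 - <<'E'
from h import *
s=sense();print(s['time_s'],s['tool_pos'],s['gripper_width'])
for z in(.105,-.0): print(rel([.505,-.345,z],down(np.radians(-65))))
E
```

```text
22.575 [0.49999229 0.10656203 0.10391989] 0.31006860044051454
(array([-40.4 ,  20.17,  -0.1 ]), array([-0.   ,  0.001,  0.683]))
(array([-40.4 ,  20.18,  10.4 ]), array([-0.   ,  0.001,  0.683]))
```

{"fn": "apply_moves", "kwargs": {"steps": [[0,0,0.68,-40.4,20.2,0,1],[0,0,0.68,-40.4,20.2,0,1],[0,0,0.68,-40.4,20.2,0,1],[0,0,0.68,-40.4,20.2,0,1],[0,0,0.68,-40.4,20.2,0,1],[0,0,0.68,-40.4,20.2,0,1],[0,0,0.68,-40.4,20.2,0,1],[0,0,0.68,-40.4,20.2,0,1],[0,0,0.68,-40.4,20.2,0,1],[0,0,0.68,-40.4,20.2,4,1],[0,0,0.68,-40.4,20.2,8,1],[0,0,0.68,-40.4,20.2,10.4,1],[0,0,0.68,-40.4,20.2,10.4,1],[0,0,0.68,-40.4,20.2,10.4,0],[0,0,0.68,-40.4,20.2,10.4,-0.3],[0,0,0.68,-40.4,20.2,10.4,-0.3],[0,0,0.68,-40.4,20.2,10.4,-0.3],[0,0,0.68,-40.4,20.2,5,-1],[0,0,0.68,-40.4,20.2,0,-1],[0,0,0.68,-40.4,20.2,-2,-1]]}}

```text
time_s: 25.08
tool_pos: [0.5079, -0.3467, 0.1288]
tool_rot: [0.002, 0.976, 0.218, 0.002]
contact_force: [0.7, 0.2, 0.0]
gripper_width: 1.0
gripper_force: 0.0
```

```bash
cat >> h.py <<'E'
def jars(c):
    M=masks(c)
    for k in('red','green'):
        for st,ce,px in comps(M[k],80):
            for z,r0 in((.004,.048),(.072,.026),(.068,.026)):
                o,r=circ(c,px,z)
                if abs(r-r0)<.002: print(k,z,np.round(o,3),round(r,3))
E
python3 - <<'E'
from h import *
s=sense();print(s['time_s'],s['tool_pos'],s['gripper_width'])
for n in('wrist','side'):
  c=snap(n)
  for m,a,sz,ev in elbows(c,rng=lambda P:P[0]<.65): print(n,'elbow',m.round(3),a.round(1),np.round(sz,3))
  jars(c)
print(rel([.63,-.09,.107],down(np.radians(10))))
E
```

```text
25.075 [ 0.50790247 -0.34667937  0.12878982] 0.999788882262294
wrist elbow [ 0.523 -0.346] -99.9 [0.066 0.064]
wrist elbow [ 0.419 -0.321] -94.2 [0.074 0.063]
side elbow [0.54  0.364] 79.0 [0.088 0.077]
side elbow [0.423 0.259] 60.3 [0.096 0.099]
side elbow [ 0.512 -0.35 ] 77.3 [0.068 0.061]
side elbow [ 0.412 -0.325] 76.7 [0.047 0.085]
red 0.004 [0.667 0.129] 0.048
red 0.072 [ 0.619 -0.147] 0.026
red 0.068 [ 0.621 -0.144] 0.026
green 0.072 [0.663 0.113] 0.027
green 0.068 [0.665 0.116] 0.027
green 0.072 [0.637 0.077] 0.027
green 0.068 [0.639 0.081] 0.027
(array([ 21.96, -18.03,   2.04]), array([ 6.000e-03,  1.000e-03, -1.307e+00]))
```

```bash
python3 - <<'E'
from h import *
print(rel([.66,-.108,.107],down(np.radians(-45))),rel([.66,-.108,-.02],down(np.radians(-45))))
E
```

```text
(array([ 23.91, -15.13,   2.06]), array([ 0.006, -0.002, -0.347])) (array([ 23.88, -15.19,  14.76]), array([ 0.006, -0.002, -0.347]))
```

{"fn": "apply_moves", "kwargs": {"steps": [[0,0,-0.35,23.9,-15.1,1.8,-1],[0,0,-0.35,23.9,-15.1,1.8,-1],[0,0,-0.35,23.9,-15.1,1.8,-1],[0,0,-0.35,23.9,-15.1,1.8,-1],[0,0,-0.35,23.9,-15.1,1.8,-1],[0,0,-0.35,23.9,-15.1,1.8,-1],[0,0,-0.35,23.9,-15.1,1.8,-1],[0,0,-0.35,23.9,-15.1,1.8,-1]]}}

```text
time_s: 26.18
tool_pos: [0.6569, -0.108, 0.1056]
tool_rot: [-0.0, 0.924, 0.384, -0.001]
contact_force: [-0.2, 1.0, 0.3]
gripper_width: 0.996
gripper_force: 0.0
```

```bash
python3 - <<'E'
from h import *
s=sense();print(s['time_s'],s['tool_pos'],s['qpos'])
jars(snap('wrist','w6.png'))
print(rel([.66,-.108,.107],down(np.radians(-45))),rel([.66,-.108,-.02],down(np.radians(-45))))
E
```

```text
26.175 [ 0.65692839 -0.10798194  0.10560073] [-2.00149510e-01  3.13673211e-01  1.71239170e+00 -3.44232219e-04
  1.11712152e+00  5.83536090e-01]
red 0.072 [ 0.66  -0.109] 0.026
red 0.068 [ 0.659 -0.11 ] 0.026
green 0.004 [ 0.664 -0.112] 0.048
(array([ 0.2 ,  0.19, -0.1 ]), array([-0.001,  0.001,  0.002])) (array([ 0.21,  0.2 , 12.6 ]), array([-0.001,  0.001,  0.002]))
```

{"fn": "apply_moves", "kwargs": {"steps": [[0,0,0,0.2,0.2,4,-1],[0,0,0,0.2,0.2,8,-1],[0,0,0,0.2,0.2,11.5,-1],[0,0,0,0.2,0.2,12.6,-1],[0,0,0,0.2,0.2,12.6,-1],[0,0,0,0.2,0.2,12.6,-1],[0,0,0,0.2,0.2,12.6,1],[0,0,0,0.2,0.2,12.6,1],[0,0,0,0.2,0.2,12.6,1],[0,0,0,0.2,0.2,12.6,1],[0,0,0,0.2,0.2,12.6,1],[0,0,0,0.2,0.2,10,1],[0,0,0,0.2,0.2,5,1],[0,0,0,0.2,0.2,0,1],[0,0,0,0.2,0.2,0,1],[0,0,0,0.2,0.2,0,1]]}}

```text
time_s: 28.22
tool_pos: [0.6601, -0.1065, 0.1058]
tool_rot: [-0.0, 0.923, 0.384, -0.001]
contact_force: [0.3, 0.1, -1.5]
gripper_width: 0.695
gripper_force: 64.8
```

```bash
python3 - <<'E'
from h import *
s=sense();print(s['time_s'],s['tool_pos'],s['gripper_width'],s['gripper_force'],s['contact_force'])
print(rel([.53,.04,.107],down(np.radians(-30))),rel([.53,.04,-.023],down(np.radians(-30))))
E
```

```text
28.225 [ 0.66011679 -0.1065125   0.10577147] 0.694753007013853 64.79593276977539 [ 0.28027995  0.0866378  -1.49202009]
(array([  1.23, -19.56,  -0.1 ]), array([-0.001,  0.001, -0.258])) (array([  1.24, -19.54,  12.9 ]), array([-0.001,  0.001, -0.258]))
```

{"fn": "apply_moves", "kwargs": {"steps": [[0,0,-0.26,1.2,-19.6,0,1],[0,0,-0.26,1.2,-19.6,0,1],[0,0,-0.26,1.2,-19.6,0,1],[0,0,-0.26,1.2,-19.6,0,1],[0,0,-0.26,1.2,-19.6,0,1],[0,0,-0.26,1.2,-19.6,4,1],[0,0,-0.26,1.2,-19.6,8,1],[0,0,-0.26,1.2,-19.6,11,1],[0,0,-0.26,1.2,-19.6,12.4,1],[0,0,-0.26,1.2,-19.6,12.9,1],[0,0,-0.26,1.2,-19.6,12.9,1],[0,0,-0.26,1.2,-19.6,12.9,1],[0,0,-0.26,1.2,-19.6,12.9,-1],[0,0,-0.26,1.2,-19.6,12.9,-1],[0,0,-0.26,1.2,-19.6,12.9,-1],[0,0,-0.26,1.2,-19.6,9,-1],[0,0,-0.26,1.2,-19.6,4,-1],[0,0,-0.26,1.2,-19.6,0,-1],[0,0,-0.26,1.2,-19.6,0,-1]]}}

```text
time_s: 30.6
tool_pos: [0.5339, 0.0401, 0.1109]
tool_rot: [0.002, 0.866, 0.501, 0.004]
contact_force: [0.2, 0.7, -1.1]
gripper_width: 0.998
gripper_force: 0.0
```

```bash
python3 - <<'E'
from h import *
s=sense();print(s['time_s'],s['tool_pos'],s['gripper_width'])
jars(snap('wrist'))
print(rel([.673,.128,.107],down(np.radians(-50))))
E
```

```text
30.6 [0.5339384  0.04008036 0.11093576] 0.9982511383820302
red 0.004 [0.669 0.131] 0.048
red 0.072 [0.531 0.039] 0.025
red 0.068 [0.53  0.037] 0.026
green 0.072 [0.672 0.126] 0.025
green 0.068 [0.674 0.126] 0.025
green 0.004 [ 0.664 -0.112] 0.049
(array([14.66,  7.84,  0.21]), array([ 0.003, -0.003,  0.351]))
```

{"fn": "apply_moves", "kwargs": {"steps": [[0,0,0.35,14.7,8.1,0,-1],[0,0,0.35,14.7,8.1,0,-1],[0,0,0.35,14.7,8.1,0,-1],[0,0,0.35,14.7,8.1,0,-1],[0,0,0.35,14.7,8.1,0,-1],[0,0,0.35,14.7,8.1,0,-1]]}}

```text
time_s: 31.4
tool_pos: [0.6721, 0.1261, 0.1054]
tool_rot: [-0.0, 0.94, 0.342, -0.001]
contact_force: [0.6, -0.1, 1.2]
gripper_width: 0.998
gripper_force: 0.0
```

```bash
python3 - <<'E'
from h import *
s=sense();print(s['time_s'],s['tool_pos'])
jars(snap('wrist'))
print(rel([.672,.1275,-.02],down(np.radians(-50))))
E
```

```text
31.4 [0.67213786 0.12612271 0.10542969]
red 0.004 [0.67  0.132] 0.048
green 0.072 [0.674 0.129] 0.027
green 0.068 [0.673 0.128] 0.027
green 0.072 [ 0.702 -0.035] 0.027
green 0.068 [ 0.701 -0.039] 0.028
(array([ 0.07, -0.13, 12.6 ]), array([-0.001,  0.001, -0.   ]))
```

{"fn": "apply_moves", "kwargs": {"steps": [[0,0,0,0.2,0,4,-1],[0,0,0,0.2,0,8,-1],[0,0,0,0.2,0,11.5,-1],[0,0,0,0.2,0,12.6,-1],[0,0,0,0.2,0,12.6,-1],[0,0,0,0.2,0,12.6,-1],[0,0,0,0.2,0,12.6,1],[0,0,0,0.2,0,12.6,1],[0,0,0,0.2,0,12.6,1],[0,0,0,0.2,0,12.6,1],[0,0,0,0.2,0,12.6,1],[0,0,0,0.2,0,10,1],[0,0,0,0.2,0,5,1],[0,0,0,0.2,0,0,1],[0,0,0,0.2,0,0,1],[0,0,0,0.2,0,0,1]]}}

```text
time_s: 33.45
tool_pos: [0.6743, 0.128, 0.1052]
tool_rot: [-0.0, 0.94, 0.342, -0.001]
contact_force: [-0.1, 0.4, -3.4]
gripper_width: 0.689
gripper_force: 65.3
```

```bash
python3 - <<'E'
from h import *
s=sense();print(s['time_s'],s['tool_pos'],s['gripper_width'],s['gripper_force'])
print(rel([.664,-.112,.106],down(np.radians(-45))),rel([.664,-.112,-.019],down(np.radians(-45))))
E
```

```text
33.45 [0.67428088 0.12804285 0.10524546] 0.6893124714282218 65.28098702430725
(array([-16.23,  17.72,  -0.07]), array([-0.001,  0.002, -0.087])) (array([-16.21,  17.73,  12.43]), array([-0.001,  0.002, -0.087]))
```

{"fn": "apply_moves", "kwargs": {"steps": [[0,0,-0.09,-16.2,17.7,0,1],[0,0,-0.09,-16.2,17.7,0,1],[0,0,-0.09,-16.2,17.7,0,1],[0,0,-0.09,-16.2,17.7,0,1],[0,0,-0.09,-16.2,17.7,0,1],[0,0,-0.09,-16.2,17.7,0,1],[0,0,-0.09,-16.2,17.7,4,1],[0,0,-0.09,-16.2,17.7,8,1],[0,0,-0.09,-16.2,17.7,11,1],[0,0,-0.09,-16.2,17.7,12.1,1],[0,0,-0.09,-16.2,17.7,12.5,1],[0,0,-0.09,-16.2,17.7,12.5,1],[0,0,-0.09,-16.2,17.7,12.5,1],[0,0,-0.09,-16.2,17.7,12.5,-1],[0,0,-0.09,-16.2,17.7,12.5,-1],[0,0,-0.09,-16.2,17.7,12.5,-1],[0,0,-0.09,-16.2,17.7,9,-1],[0,0,-0.09,-16.2,17.7,4,-1],[0,0,-0.09,-16.2,17.7,0,-1],[0,0,-0.09,-16.2,17.7,0,-1]]}}

```text
time_s: 35.95
tool_pos: [0.6691, -0.1125, 0.1121]
tool_rot: [0.003, 0.923, 0.384, 0.004]
contact_force: [-0.3, 0.3, -0.0]
gripper_width: 1.001
gripper_force: 0.0
```

```bash
python3 - <<'E'
from h import *
s=sense();print(s['time_s'],s['tool_pos'],s['gripper_width'])
jars(snap('wrist'))
print(rel([.53,.038,.106],down(np.radians(-30))))
E
```

```text
35.95 [ 0.66907708 -0.11252694  0.11206553] 1.0008783795629108
red 0.004 [0.664 0.126] 0.047
red 0.072 [0.534 0.035] 0.025
red 0.068 [0.531 0.037] 0.026
(array([  0.98, -20.3 ,   0.23]), array([ 0.005, -0.002, -0.259]))
```

{"fn": "apply_moves", "kwargs": {"steps": [[0,0,-0.26,1.1,-20.1,0,-1],[0,0,-0.26,1.1,-20.1,0,-1],[0,0,-0.26,1.1,-20.1,0,-1],[0,0,-0.26,1.1,-20.1,0,-1],[0,0,-0.26,1.1,-20.1,0,-1],[0,0,-0.26,1.1,-20.1,0,-1],[0,0,-0.26,1.1,-20.1,0,-1]]}}

```text
time_s: 36.88
tool_pos: [0.5315, 0.0369, 0.1064]
tool_rot: [0.0, 0.866, 0.5, 0.0]
contact_force: [0.0, 0.3, 0.2]
gripper_width: 1.001
gripper_force: 0.0
```

```bash
python3 - <<'E'
from h import *
s=sense();print(s['time_s'],s['tool_pos'])
c=snap('wrist');jars(c)
d=snap('side')
for st,ce,px in comps(masks(d)['green'],80): print('g',st,ce.round(1),world(d,[ce],.064)[0].round(3))
print(rel([.530,.038,-.024],down(np.radians(-30))))
E
```

```text
36.875 [0.53146595 0.03686874 0.10644991]
red 0.004 [0.67  0.132] 0.048
red 0.072 [0.531 0.039] 0.025
red 0.068 [0.53  0.037] 0.026
green 0.004 [ 0.664 -0.112] 0.048
g [374 225  22  20 358] [384.3 234.6] [ 0.66  -0.115]
g [363 239  39  28 528] [381.7 254.6] [ 0.619 -0.158]
(array([ 0.03, -0.14, 13.04]), array([0., 0., 0.]))
```

{"fn": "apply_moves", "kwargs": {"steps": [[0,0,0,0,0,4,-1],[0,0,0,0,0,8,-1],[0,0,0,0,0,11.5,-1],[0,0,0,0,0,12.9,-1],[0,0,0,0,0,12.9,-1],[0,0,0,0,0,12.9,-1],[0,0,0,0,0,12.9,1],[0,0,0,0,0,12.9,1],[0,0,0,0,0,12.9,1],[0,0,0,0,0,12.9,1],[0,0,0,0,0,12.9,1],[0,0,0,0,0,10,1],[0,0,0,0,0,5,1],[0,0,0,0,0,0,1],[0,0,0,0,0,0,1],[0,0,0,0,0,0,1]]}}

```text
time_s: 38.98
tool_pos: [0.5297, 0.0379, 0.1062]
tool_rot: [-0.0, 0.866, 0.501, -0.0]
contact_force: [0.1, 0.3, -2.0]
gripper_width: 0.685
gripper_force: 64.9
```

```bash
python3 - <<'E'
from h import *
s=sense();print(s['time_s'],s['tool_pos'],s['gripper_width'],s['gripper_force'])
print(rel([.670,.132,.106],down(np.radians(-50))))
c=snap('wrist');jars(c)
E
```

```text
38.975 [0.52974063 0.03792209 0.10618873] 0.6854723428481714 64.90405440330505
(array([1.515e+01, 7.470e+00, 1.000e-02]), array([-0.   ,  0.   ,  0.351]))
red 0.004 [0.67  0.132] 0.048
green 0.072 [ 0.653 -0.048] 0.025
green 0.068 [ 0.654 -0.051] 0.026
green 0.004 [ 0.654 -0.114] 0.046
```

```bash
python3 - <<'E'
from h import *
d=snap('side');w=snap('wrist')
for n,c in(('s',d),('w',w)):
  for st,ce,px in comps(masks(c)['green'],60): print(n,st,ce.round(1),world(c,[ce],.064)[0].round(3),world(c,[ce],.026)[0].round(3))
b=cv2.resize(d['color'][160:290,320:440,::-1],None,fx=4,fy=4,interpolation=2)
cv2.imwrite('pics/s7.png',b)
E
```

```text
s [364 213  20  20 330] [373.4 222.1] [ 0.662 -0.07 ] [ 0.685 -0.045]
s [361 232  41  35 900] [382. 251.] [ 0.626 -0.151] [ 0.647 -0.128]
w [ 458  189  105   98 6209] [512.8 240.1] [ 0.653 -0.064] [ 0.667 -0.093]
```

View pics/s7.png

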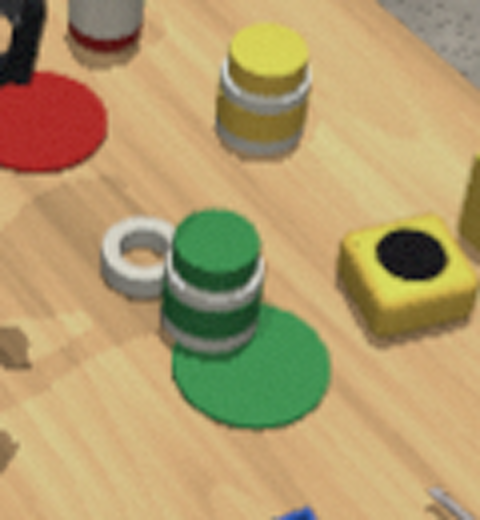

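The green jar has been nudged off its mat, to side-crop (213,290) beside the tape roll. I'll place the red jar first, then put the green one right.

{"fn": "apply_moves", "kwargs": {"steps": [[0,0,0.35,15.1,7.5,0,1],[0,0,0.35,15.1,7.5,0,1],[0,0,0.35,15.1,7.5,0,1],[0,0,0.35,15.1,7.5,0,1],[0,0,0.35,15.1,7.5,0,1],[0,0,0.35,15.1,7.5,4,1],[0,0,0.35,15.1,7.5,8,1],[0,0,0.35,15.1,7.5,11,1],[0,0,0.35,15.1,7.5,12,1],[0,0,0.35,15.1,7.5,12.4,1],[0,0,0.35,15.1,7.5,12.4,1],[0,0,0.35,15.1,7.5,12.4,1],[0,0,0.35,15.1,7.5,12.4,-1],[0,0,0.35,15.1,7.5,12.4,-1],[0,0,0.35,15.1,7.5,12.4,-1],[0,0,0.35,15.1,7.5,9,-1],[0,0,0.35,15.1,7.5,4,-1],[0,0,0.35,15.1,7.5,0,-1],[0,0,0.35,15.1,7.5,0,-1],[0,0,0.35,15.1,7.5,0,-1]]}}

```text
time_s: 41.62
tool_pos: [0.6703, 0.1314, 0.1062]
tool_rot: [-0.0, 0.94, 0.342, -0.0]
contact_force: [0.2, -0.7, 0.3]
gripper_width: 1.004
gripper_force: 0.0
```

```bash
python3 - <<'E'
from h import *
s=sense();print(s['time_s'],s['tool_pos'],s['gripper_width'])
print(rel([.655,-.06,.106],down(np.radians(10))))
c=snap('wrist');jars(c);d=snap('side')
for st,ce,px in comps(masks(d)['red'],80): print(st[:2],ce.round(1),world(d,[ce],.064)[0].round(3))
H,S,V=cv2.split(cv2.cvtColor(c['color'],cv2.COLOR_RGB2HSV))
for st,ce,px in comps((S<40)&(V>120),150): print('white',st,world(c,[ce],.018)[0].round(3))
E
```

```text
41.625 [0.67028832 0.13140975 0.10616061] 1.0035494238934268
(array([-13.48,  13.67,   0.02]), array([-0.   ,  0.   , -1.046]))
[338 147] [346.3 152.8] [0.752 0.172]
[320 165] [331.1 173.2] [0.672 0.126]
[311 181] [328.1 192.3] [0.627 0.071]
[520 260] [561.3 299.4] [ 0.864 -0.459]
[459 309] [480.3 327.9] [ 0.671 -0.412]
[453 364] [503.3 385.1] [ 0.622 -0.521]
white [ 165    0  115   82 2111] [0.723 0.273]
white [ 310   16   78   84 5085] [0.774 0.186]
white [462 110  58  68 462] [0.804 0.058]
white [283 170  72  43 488] [0.677 0.137]
```

{"fn": "apply_moves", "kwargs": {"steps": [[0,0,-1.05,-13.5,13.7,0,-1],[0,0,-1.05,-13.5,13.7,0,-1],[0,0,-1.05,-13.5,13.7,0,-1],[0,0,-1.05,-13.5,13.7,0,-1],[0,0,-1.05,-13.5,13.7,0,-1],[0,0,-1.05,-13.5,13.7,0,-1],[0,0,-1.05,-13.5,13.7,0,-1],[0,0,-1.05,-13.5,13.7,0,-1],[0,0,-1.05,-13.5,13.7,0,-1]]}}

```text
time_s: 42.85
tool_pos: [0.6552, -0.0601, 0.106]
tool_rot: [-0.0, 0.642, 0.767, -0.0]
contact_force: [-0.3, -0.3, 0.8]
gripper_width: 1.0
gripper_force: 0.0
```

```bash
python3 - <<'E'
from h import *
s=sense();print(s['time_s'],s['tool_pos'],s['gripper_width'])
c=snap('wrist','w8.png');jars(c);d=snap('side')
for st,ce,px in comps(masks(c)['green'],80):
    print(st,circ(c,px,.07),world(c,[ce],.07)[0].round(3))
H,S,V=cv2.split(cv2.cvtColor(c['color'],cv2.COLOR_RGB2HSV))
for st,ce,px in comps((S<40)&(V>120),150): print('white',st,world(c,[ce],.018)[0].round(3))
for st,ce,px in comps(masks(d)['green'],80): print(st,ce,world(d,[ce],.064)[0].round(3))
E
```

```text
42.85 [ 0.65516481 -0.0601342   0.10597876] 1.000451405681612
[ 272  170   98  111 7907] ((0.6601747274398804, -0.07154223322868347), 0.04730652645230293) [ 0.661 -0.071]
white [491  57  51  80 529] [0.798 0.058]
white [ 302   97   61   62 1815] [0.656 0.   ]
white [301 163  68  29 301] [ 0.667 -0.037]
[360 209  21  19 315] [369.69206349 218.32380952] [ 0.662 -0.056]
[358 229  24  12 151] [369.35761589 235.55629139] [ 0.629 -0.099]
[363 236  39  31 838] [383.17899761 252.35441527] [ 0.626 -0.155]
```

View pics/w8.png

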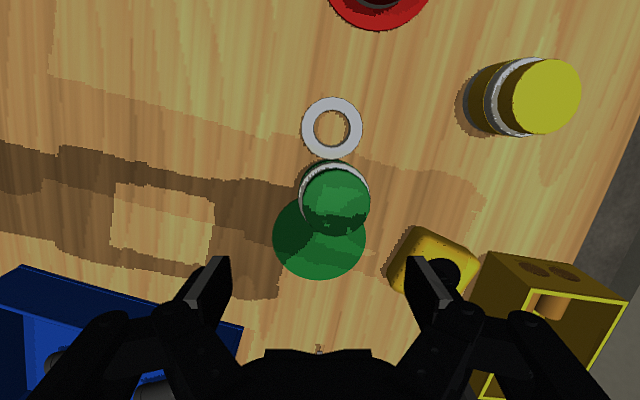

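The picture shows the green jar upright beside the tape roll, cap centre (336,203). It is off the middle of its mat, which is at (319,235).

```bash
python3 - <<'E'
from h import *
s=sense();c=snap('wrist');d=snap('side')
for z in(.068,.072): print(world(c,[(336,203),(302,203),(370,203)],z).round(4))
for st,ce,px in comps(masks(d)['green'],200)[:1]: print(ce)
o,v=ray(c,(336,203));o2,v2=ray(d,(369.7,217))
A=np.c_[v,-v2];t=np.linalg.lstsq(A,o2-o,rcond=None)[0];print(o+v*t[0],o2+v2*t[1])
print(rel([.661,-.056,-.022],down(np.radians(10))))
E
```

```text
[[ 0.6671 -0.0513]
 [ 0.6417 -0.0559]
 [ 0.6925 -0.0468]]
[[ 0.6666 -0.0501]
 [ 0.6417 -0.0546]
 [ 0.6915 -0.0456]]
[369.69426752 218.35350318]
[ 0.66760965 -0.05276778  0.06345387] [ 0.66519656 -0.05159489  0.06279845]
(array([ 0.32,  0.62, 12.85]), array([0.   , 0.   , 0.003]))
```

{"fn": "apply_moves", "kwargs": {"steps": [[0,0,0,0.5,1.3,0,-1],[0,0,0,0.5,1.3,0,-1],[0,0,0,0.5,1.3,4,-1],[0,0,0,0.5,1.3,8,-1],[0,0,0,0.5,1.3,11.5,-1],[0,0,0,0.5,1.3,12.6,-1],[0,0,0,0.5,1.3,12.6,-1],[0,0,0,0.5,1.3,12.6,-1],[0,0,0,0.5,1.3,12.6,1],[0,0,0,0.5,1.3,12.6,1],[0,0,0,0.5,1.3,12.6,1],[0,0,0,0.5,1.3,12.6,1],[0,0,0,0.5,1.3,12.6,1],[0,0,0,0.5,1.3,10,1],[0,0,0,0.5,1.3,7,1],[0,0,0,0.5,1.3,7,1]]}}

```text
time_s: 45.05
tool_pos: [0.6699, -0.0534, 0.0393]
tool_rot: [0.002, 0.641, 0.767, 0.002]
contact_force: [-0.0, -0.3, -2.6]
gripper_width: 0.685
gripper_force: 65.2
```

```bash
python3 - <<'E'
from h import *
s=sense();print(s['time_s'],s['tool_pos'],s['gripper_width'],s['gripper_force'])
print(rel([.664,-.112,.04],down(np.radians(10))),rel([.664,-.112,-.018],down(np.radians(10))))
c=snap('wrist');print([ (st,ce.round()) for st,ce,px in comps(masks(c)['green'],80)],circ(c,max(comps(masks(c)['green'],80),key=lambda t:t[0][4])[2],.004))
E
```

```text
45.05 [ 0.66986783 -0.05337016  0.03929204] 0.6852108107496024 65.22390961647034
(array([-5.67, -1.62, -0.07]), array([0.006, 0.002, 0.004])) (array([-5.66, -1.65,  5.73]), array([0.006, 0.002, 0.004]))
[(array([250, 219,  65,  36, 265], dtype=int32), array([269., 237.])), (array([317, 220,  64,  44, 120], dtype=int32), array([354., 235.])), (array([  250,   250,   139,   106, 11346], dtype=int32), array([319., 306.]))] ((0.6868869066238403, -0.14617577195167542), 0.06585972756147385)
```

{"fn": "apply_moves", "kwargs": {"steps": [[0,0,0,-5.8,-1.4,0,1],[0,0,0,-5.8,-1.4,0,1],[0,0,0,-5.8,-1.4,0,1],[0,0,0,-5.8,-1.4,3,1],[0,0,0,-5.8,-1.4,4.8,1],[0,0,0,-5.8,-1.4,5.3,1],[0,0,0,-5.8,-1.4,5.5,1],[0,0,0,-5.8,-1.4,5.5,1],[0,0,0,-5.8,-1.4,5.5,-1],[0,0,0,-5.8,-1.4,5.5,-1],[0,0,0,-5.8,-1.4,5.5,-1],[0,0,0,-5.8,-1.4,5.5,-1],[0,0,0,-5.8,-1.4,2,-1],[0,0,0,-5.8,-1.4,-3,-1],[0,0,0,-5.8,-1.4,-9,-1],[0,0,0,-5.8,-1.4,-15,-1],[0,0,0,-5.8,-1.4,-20,-1],[0,0,0,-5.8,-1.4,-20,-1],[0,0,0,-5.8,-1.4,-20,-1]]}}

```text
time_s: 47.48
tool_pos: [0.6635, -0.1126, 0.236]
tool_rot: [-0.0, 0.641, 0.767, -0.0]
contact_force: [-0.5, -0.3, -1.1]
gripper_width: 1.0
gripper_force: 0.0
```

```bash
python3 - <<'E'
from h import *
s=sense();print(s['time_s'],s['tool_pos'],s['gripper_width'])
d=snap('side');e=snap('scene')
for n,c in(('side',d),('scene',e)):
  for k in('red','green'):
    for st,ce,px in comps(masks(c)[k],80):
      P=world(c,[ce],.064)[0]
      if .55<P[0]<.8 and -.2<P[1]<.2: print(n,k,st,ce.round(1),P.round(3))
a=cv2.resize(d['color'][150:290,190:450,::-1],(780,420),interpolation=2);cv2.imwrite('pics/s9.png',a)
# direction to view stand/scanner
print(rel([.52,.16,.30],down(np.radians(20))))
E
```

```text
47.475 [ 0.66350573 -0.11257477  0.23596204] 0.9997892615359979
side red [338 147  18  11 119] [346.2 152.8] [0.752 0.172]
side red [320 165  34  18 321] [331.  173.1] [0.672 0.126]
side red [311 181  36  22 426] [328.1 192.3] [0.627 0.071]
side green [375 226  21  21 358] [385.1 236. ] [ 0.659 -0.119]
side green [363 238  39  29 493] [380.6 254.5] [ 0.617 -0.157]
scene red [355 181  17  14 203] [363.  187.7] [0.669 0.129]
scene red [390 191  17  11 116] [397.8 196.9] [0.768 0.176]
scene red [348 195  31  19 322] [363.2 204.5] [0.73  0.075]
scene green [285 213  18  17 254] [293.5 220.7] [ 0.662 -0.118]
scene green [280 227  34  22 410] [297.5 238.6] [ 0.728 -0.151]
(array([29.34, -9.22, -6.54]), array([-0.004, -0.002, -0.171]))
```

View pics/s9.png

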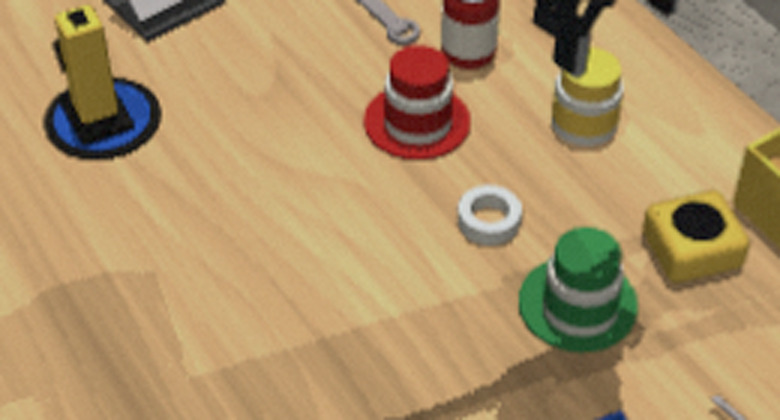

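Both jars now stand upright on their own mats (red at (418,95), green at (587,285)). Next I'll measure the tape roll's shift, then go and look at the scanner and stand.

```bash
python3 - <<'E'
from h import *
c=np.load('w1.npy',allow_pickle=True).item();d=snap('wrist')
def wh(c,lo):
  H,S,V=cv2.split(cv2.cvtColor(c['color'],cv2.COLOR_RGB2HSV))
  for st,ce,px in comps((S<50)&(V>110),lo):
    P=world(c,[ce],.018)[0]
    if .6<P[0]<.72 and -.06<P[1]<.06: print(st,P.round(4),circ(c,px,.018))
wh(c,80);print();wh(d,80)
print(rel([.544,.246,.25],down(np.radians(33))))
E
```

```text
[337 188  27  26 342] [ 0.6558 -0.0105] ((0.6561005115509033, -0.010801137425005436), 0.026578878983855247)

[308  54  44  46 982] [ 6.553e-01 -3.000e-04] ((0.6553411483764648, -0.0009993028361350298), 0.026761865243315697)
(array([37.37, -5.31, -1.56]), array([-0.004, -0.003, -0.398]))
```

The tape roll got pushed 10 mm in +y by the knocked jar, so I'll slide it back.

{"fn": "apply_moves", "kwargs": {"steps": [[0,0,0,11.2,1.1,6,-1],[0,0,0,11.2,1.1,12,-1],[0,0,0,11.2,1.1,12,-1],[0,0,0,11.2,1.1,17,-1],[0,0,0,11.2,1.1,22,-1],[0,0,0,11.2,1.1,25.5,-1],[0,0,0,11.2,1.1,26.6,-1],[0,0,0,11.2,1.1,26.6,-1],[0,0,0,11.2,1.1,26.6,0],[0,0,0,11.2,1.1,26.6,1],[0,0,0,11.2,1.1,26.6,1],[0,0,0,11.2,1.1,26.6,1],[0,0,0,10.2,0.9,26.4,1],[0,0,0,10.2,0.9,26.6,1],[0,0,0,10.2,0.9,26.6,-0.8],[0,0,0,10.2,0.9,26.6,-1],[0,0,0,10.2,0.9,26.6,-1],[0,0,0,10.2,0.9,21,-1],[0,0,0,10.2,0.9,15,-1],[0,0,0,10.2,0.9,9,-1]]}}

```text
time_s: 50.12
tool_pos: [0.6541, -0.0105, 0.1475]
tool_rot: [-0.0, 0.641, 0.767, -0.0]
contact_force: [0.9, -0.6, -0.2]
gripper_width: 1.005
gripper_force: 0.0
```

```bash
python3 - <<'E'
from h import *
s=sense();print(s['time_s'],s['tool_pos'],s['gripper_width'])
d=snap('wrist')
H,S,V=cv2.split(cv2.cvtColor(d['color'],cv2.COLOR_RGB2HSV))
for st,ce,px in comps((S<50)&(V>110),80):
    P=world(d,[ce],.018)[0]
    if .6<P[0]<.72 and -.06<P[1]<.06: print(st,P.round(4),circ(d,px,.018))
e=snap('side')
for n,f in (('sidecrop',e),):
  H,S,V=cv2.split(cv2.cvtColor(f['color'],cv2.COLOR_RGB2HSV))
  for st,ce,px in comps((S<50)&(V>140),40):
    P=world(f,[ce],.012)[0]
    if .6<P[0]<.72 and -.06<P[1]<.06: print('side',st,P.round(4),ce)
print(rel([.544,.246,.25],down(np.radians(33))))
E
```

```text
50.125 [ 0.65406387 -0.01054231  0.1475162 ] 1.0049580168370156
[295 159  50  38 799] [ 0.6542 -0.0025] ((0.6550079584121704, -0.011499405838549137), 0.026310157030820847)
side [345 215  21  14 118] [ 0.656  -0.0031] [353.72033898 220.1440678 ]
(array([27.32, -6.79, -9.58]), array([ 0.014,  0.007, -0.398]))
```

{"fn": "apply_moves", "kwargs": {"steps": [[0,0,0,0,0,-6,-1],[0,0,-0.4,27.3,-6.8,-9.8,-1],[0,0,-0.4,27.3,-6.8,-9.8,-1],[0,0,-0.4,27.3,-6.8,-9.8,-1],[0,0,-0.4,27.3,-6.8,-9.8,-1],[0,0,-0.4,27.3,-6.8,-9.8,-1],[0,0,-0.4,27.3,-6.8,-9.8,-1],[0,0,-0.4,27.3,-6.8,-9.8,-1],[0,0,-0.4,27.3,-6.8,-9.8,-1]]}}

```text
time_s: 51.35
tool_pos: [0.5397, 0.2447, 0.2438]
tool_rot: [-0.0, 0.477, 0.879, -0.001]
contact_force: [-0.2, 0.5, 0.3]
gripper_width: 0.996
gripper_force: 0.0
```

```bash
python3 - <<'E'
from h import *
s=sense();print(s['time_s'],s['tool_pos'],s['gripper_width'])
c=snap('wrist','w10.png');np.save('w10.npy',c,allow_pickle=True)
jars(c)
for k in('yellow','blue'):
  for st,ce,px in comps(masks(c)[k],80): print(k,st,circ(c,px,.004),world(c,[ce],.119)[0])
E
```

```text
51.35 [0.53965559 0.24470092 0.24378638] 0.996439415385299
red 0.004 [0.67  0.132] 0.048
red 0.072 [0.67  0.131] 0.026
red 0.068 [0.672 0.129] 0.026
yellow [226  61  45  48 937] ((0.40504220128059387, 0.28130292892456055), 0.029923541471362114) [0.43032551 0.2897168 ]
yellow [380 354  22  12 163] ((0.8386653065681458, 0.021517645567655563), 0.019203543663024902) [0.74620494 0.10085105]
blue [ 238   70   65   57 1070] ((0.4341028332710266, 0.2866351306438446), 0.043672073632478714) [0.46597251 0.2877633 ]
blue [ 21 341  48  59 244] ((0.314636766910553, -0.390522301197052), 0.10636352002620697) [ 0.36362751 -0.17862959]
blue [152 370  23  30 112] ((0.5222623348236084, -0.2712518870830536), 0.03914535418152809) [ 0.5202232  -0.11752041]
blue [130 387  28  13 191] ((0.5029152631759644, -0.32440730929374695), 0.028168946504592896) [ 0.4977484  -0.14709131]
```

View pics/w10.png

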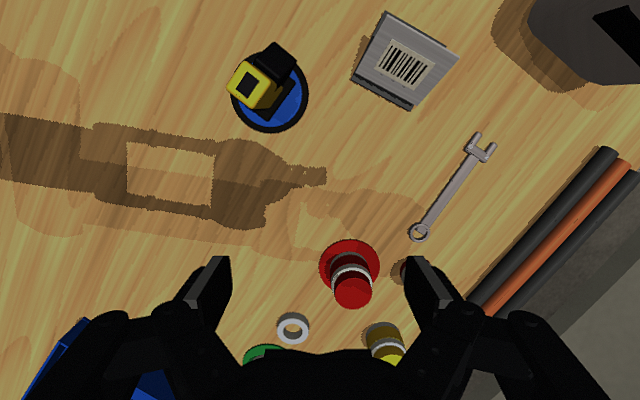

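The view shows the scanner at (258,85) with its nose pointing up-right, the dock around (270,98), and the plate with its label centred near (406,65). I'll work out their poses.

```bash
cat > st.py <<'E'
from h import *
c=np.load('w10.npy',allow_pickle=True).item()
H,S,V=cv2.split(cv2.cvtColor(c['color'],cv2.COLOR_RGB2HSV))
roi=np.zeros_like(S,bool);roi[5:118,345:470]=1
print('plate sv',S[40,375],V[40,375],'label',S[92,415],V[92,415],S[30,382],V[30,382],'wood',S[100,450],V[100,450])
m=(S<45)&(V>70)&roi
px=max(comps(m,100),key=lambda t:t[0][4]);print(px[0])
h=cv2.convexHull(px[2].astype(np.int32))
for eps in(3,5,7):
    q=cv2.approxPolyDP(h,eps,True)[:,0];print(eps,q.tolist())
q=cv2.boxPoints(cv2.minAreaRect(h));print('box',q.round(1).tolist())
# scanner top: yellow top face square brighter
m=(H>20)&(H<33)&(S>120)&(V>60)
print('yellow V hist',np.histogram(V[60:110,226:272][m[60:110,226:272]],8))
# dock outer
blk=(V<60)|((H>100)&(H<125)&(S>120));
for st,ce,p in comps(blk[40:150,200:320],300): print('dock',st,circ(c,p+[200,40],.004))
E
python3 st.py
python3 - <<'E'
from h import *
c=np.load('w10.npy',allow_pickle=True).item()['color']
a=cv2.resize(c[35:140,220:320,::-1],(400,420),interpolation=2);b=cv2.resize(c[5:110,350:450,::-1],(400,420),interpolation=2)
cv2.imwrite('pics/w10c.png',np.hstack([a,b]))
E
```

```text
plate sv 13 115 label 14 110 16 115 wood 128 159
[ 355   14  105   92 4423]
3 [[459, 56], [416, 105], [355, 72], [386, 14]]
5 [[459, 56], [416, 105], [355, 72], [386, 14]]
7 [[459, 56], [416, 105], [355, 72], [386, 14]]
box [[354.6000061035156, 72.19999694824219], [386.70001220703125, 12.699999809265137], [461.20001220703125, 53.0], [429.1000061035156, 112.5]]
yellow V hist (array([ 50,  27,  27,  23,  37,  53, 734, 103]), array([ 61.   ,  76.375,  91.75 , 107.125, 122.5  , 137.875, 153.25 ,
       168.625, 184.   ]))
dock [  30    2   79   91 3860] ((0.43061363697052, 0.2918083071708679), 0.057137057185173035)
dock [ 36  32  23  26 311] ((0.4038887023925781, 0.2804918587207794), 0.01569528877735138)
```

View pics/w10c.png

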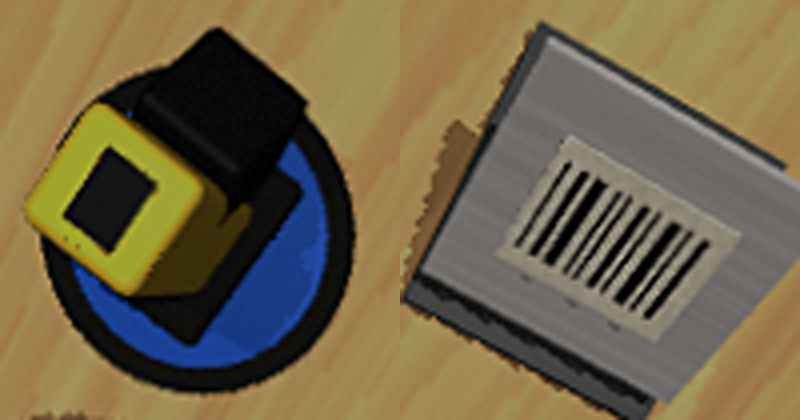

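The crop gives the label corners at full-frame (391,39), (435.5,64), (414,90.5) and (374,67.5). The scanner's top square is at (245,61), (271,81), (252.5,109) and (226,89).

```bash
python3 - <<'E'
from h import *
c=np.load('w10.npy',allow_pickle=True).item()
f=lambda u,z,ox,oy:onz(c,(ox+u[0]/4-.4,oy+u[1]/4-.4),z)
T=[f((u-400,v),.0648,350,5) for u,v in((565,135),(742,235))];B=[f((u-400,v),.0352,350,5) for u,v in((497,250),(655,342))]
L=np.mean(T+B,0);e1=T[1]-T[0];e2=B[1]-B[0];up=(np.mean(T,0)-np.mean(B,0))
print('label',L.round(4),np.linalg.norm(e1[:2]),np.linalg.norm(e2[:2]),'up',up.round(4))
print('edge ang',[np.degrees(np.arctan2(e[1],e[0])).round(1) for e in(e1,e2)],'x dir',np.degrees(np.arctan2(up[1],up[0])).round(1))
q=[f(u,.119,220,35) for u in((100,103),(203,185),(130,297),(25,215))]
print('scan top',np.mean(q,0).round(4),[np.linalg.norm(q[i]-q[i-1]).round(4) for i in range(4)],[np.degrees(np.arctan2(*(q[i]-q[i-1])[1::-1])).round(1) for i in range(4)])
a,b=f((300,185),.014,220,35),f((192,345),.014,220,35);print('foot edge',a.round(4),b.round(4),np.linalg.norm(a-b),np.degrees(np.arctan2(*(a-b)[1::-1])))
# label in side & scene, white vs
for n in('side','scene'):
    d=snap(n);print(n,proj(d,L).round(1),proj(d,[*np.mean(q,0)[:2],.119]).round(1))
    u,v=proj(d,L).astype(int);g=cv2.cvtColor(d['color'],cv2.COLOR_RGB2GRAY)[v-14:v+14,u-14:u+14]
    for st,ce,p in comps(g<90,6): print(st,(ce+[u-14,v-14]).round(1))
    M=masks(d)['yellow']
    for st,ce,p in comps(M,60):
        P=world(d,[ce],.1)[0]
        if abs(P[0]-.43)<.1 and abs(P[1]-.28)<.1: print('y',st)
E
```

```text
label [0.5541 0.3999 0.05  ] 0.056356735286269534 0.055920420987519044 up [-0.004   0.029   0.0296]
edge ang [np.float64(7.2), np.float64(5.7)] x dir 97.8
scan top [0.4306 0.2892 0.119 ] [np.float64(0.0315), np.float64(0.0296), np.float64(0.0317), np.float64(0.0307)] [np.float64(84.5), np.float64(-5.0), np.float64(-93.4), np.float64(174.7)]
foot edge [0.4552 0.3182 0.014 ] [0.4514 0.2567 0.014 ] 0.06165233877391977 86.53143705499994
side [243.2 137. ] [215.8 155. ]
[ 0 22  3  6 12] [229.7 147.2]
[23 25  5  3  9] [254.6 148.4]
y [209 152  20  39 482]
scene [398.4 147.1] [351.4 126.5]
[ 0 21 16  7 57] [389.8 157.9]
[21 20  7  8 29] [408.2 157.6]
y [345 124  13  31 339]
```

```bash
python3 - <<'E'
from h import *
for z in (.12,.045): print(rel([.4306,.2892,z],down(np.radians(-4.5))))
E
```

```text
(array([ 9.66, -6.73, 12.41]), array([-0.001,  0.   ,  0.655]))
(array([ 9.66, -6.72, 19.91]), array([-0.001,  0.   ,  0.655]))
```

{"fn": "apply_moves", "kwargs": {"steps": [[0,0,0.65,9.7,-6.7,0,-1],[0,0,0.65,9.7,-6.7,0,-1],[0,0,0.65,9.7,-6.7,0,-1],[0,0,0.65,9.7,-6.7,6,-1],[0,0,0.65,9.7,-6.7,12.4,-1],[0,0,0.65,9.7,-6.7,12.4,-1],[0,0,0.65,9.7,-6.7,12.4,-1]]}}

```text
time_s: 52.38
tool_pos: [0.4316, 0.291, 0.1222]
tool_rot: [0.0, 0.732, 0.681, 0.001]
contact_force: [0.9, -0.3, 0.2]
gripper_width: 0.996
gripper_force: 0.0
```

```bash
python3 - <<'E'
from h import *
s=sense();print(s['time_s'],s['tool_pos'],s['contact_force'])
print(rel([.4306,.2892,.045],down(np.radians(-4.5))))
d=snap('side');print([ (st,ce.round(1)) for st,ce,p in comps(masks(d)['green'],80)],[ (st,ce.round(1)) for st,ce,p in comps(masks(d)['red'],80)][1:3])
E
```

```text
52.375 [0.43156149 0.29095346 0.12223871] [ 0.87530879 -0.33125434  0.18786656]
(array([-0.19, -0.1 ,  7.72]), array([ 0.002, -0.001,  0.006]))
[(array([375, 226,  21,  21, 359], dtype=int32), array([385.1, 236. ])), (array([363, 238,  39,  29, 496], dtype=int32), array([380.9, 254.5]))] [(array([338, 147,  18,  11, 119], dtype=int32), array([346.2, 152.8])), (array([320, 165,  34,  18, 320], dtype=int32), array([331. , 173.1]))]
```

{"fn": "apply_moves", "kwargs": {"steps": [[0,0,0,0,0,3,-1],[0,0,0,0,0,6,-1],[0,0,0,0,0,7.5,-1],[0,0,0,0,0,7.5,-1],[0,0,0,0,0,7.5,-1],[0,0,0,0,0,7.5,0],[0,0,0,0,0,7.5,1],[0,0,0,0,0,7.5,1],[0,0,0,0,0,7.5,1],[0,0,0,0,0,7.5,1],[0,0,0,0,0,7.5,1]]}}

```text
time_s: 53.8
tool_pos: [0.4308, 0.2909, 0.046]
tool_rot: [0.0, 0.732, 0.681, 0.001]
contact_force: [1.5, 0.3, 4.8]
gripper_width: 0.39
gripper_force: 60.3
```

{"fn": "apply_moves", "kwargs": {"steps": [[0,0,0,0,0,-2,1],[0,0,0,0,0,-5,1],[0,0,0,0,0,-8,1],[0,0,0,0,0,-8,1],[0,0,0,0,0,-8,1],[0,0,0,0,0,-8,1]]}}

```text
time_s: 54.55
tool_pos: [0.4287, 0.2897, 0.1232]
tool_rot: [-0.0, 0.732, 0.681, -0.002]
contact_force: [0.3, -0.9, -2.5]
gripper_width: 0.389
gripper_force: 59.9
```

```bash
python3 - <<'E'
from h import *
s=sense();print(s['time_s'],s['tool_pos'],s['gripper_width'],s['contact_force'],s['torque'])
print(rel([.565,.310,.127],down(np.radians(7))),rel([.565,.310,.0965],down(np.radians(7))))
w=snap('wrist','w11.png')
for n in('side','scene'):
    d=snap(n);print(n,[(st,ce.round(1)) for st,ce,p in comps(masks(d)['yellow'],60)][:3])
E
```

```text
54.55 [0.42872941 0.28966024 0.12321508] 0.38882665318841053 [ 0.33905503 -0.89069447 -2.45344926] [-5.87340557e-02 -1.12169447e-02 -9.39325422e-05]
(array([ 3.01, 13.44, -0.43]), array([-0.003,  0.002, -0.194])) (array([ 3.02, 13.45,  2.62]), array([-0.003,  0.002, -0.194]))
side [(array([205, 128,  20,  42, 527], dtype=int32), array([214.3, 149.6])), (array([378, 167,  18,  16, 159], dtype=int32), array([386.4, 175.4])), (array([374, 184,  22,  11, 124], dtype=int32), array([384.3, 190.2]))]
scene [(array([344, 104,  13,  32, 291], dtype=int32), array([349.6, 121.4])), (array([364, 212,  19,  18, 274], dtype=int32), array([372.9, 220.8])), (array([362, 229,  22,  12, 143], dtype=int32), array([372.2, 236. ]))]
```

{"fn": "apply_moves", "kwargs": {"steps": [[0,0,0,0,0,-0.5,1],[0,0,-0.05,0.8,3.4,-0.5,1],[0,0,-0.1,1.5,6.7,-0.5,1],[0,0,-0.15,2.3,10,-0.5,1],[0,0,-0.19,3,13.4,-0.5,1],[0,0,-0.19,3,13.4,-0.5,1],[0,0,-0.19,3,13.4,1,1],[0,0,-0.19,3,13.4,2.2,1],[0,0,-0.19,3,13.4,2.6,1],[0,0,-0.19,3,13.4,2.6,1],[0,0,-0.19,3,13.4,2.6,1],[0,0,-0.19,3,13.4,2.6,1]]}}

```text
time_s: 56.2
tool_pos: [0.5664, 0.3111, 0.1002]
tool_rot: [0.0, 0.664, 0.748, 0.001]
contact_force: [-0.4, 0.8, -2.2]
gripper_width: 0.393
gripper_force: 60.6
```

```bash
python3 - <<'E'
from h import *
s=sense();print(s['time_s'],s['tool_pos'],s['gripper_width'],s['tool_rot'])
A=R.from_quat(np.roll(s['tool_rot'],-1)).as_matrix()
p=s['tool_pos']-[0,0,s['tool_pos'][2]-(s['tool_pos'][2]-.042)]
psi=np.arctan2(A[1,1],A[0,1])+np.pi/2
win=np.array([*(s['tool_pos'][:2]+.041*np.array([np.cos(psi),np.sin(psi)])),s['tool_pos'][2]-.042+.044])
L=np.array([.5541,.3999,.05]);b=np.array([np.cos(psi),np.sin(psi),-1])/2**.5
v=L-win;print('dist',np.linalg.norm(v),'miss',np.linalg.norm(v-b*(v@b)),np.degrees(psi))
c=snap('wrist')
for n in('side','scene'):
    d=snap(n)
    for st,ce,p_ in comps(masks(d)['yellow'],60)[:1]: print(n,st,ce,proj(d,[*s['tool_pos'][:2],s['tool_pos'][2]-.042+.115]))
M=masks(snap('side'));print([ce.round(1) for st,ce,_ in comps(M['green'],80)],[ce.round(1) for st,ce,_ in comps(M['red'],80)][:3])
E
```

```text
56.2 [0.5664496  0.31113484 0.100214  ] 0.3931982539975588 [2.25256449e-04 6.64174366e-01 7.47577443e-01 5.72353909e-04]
dist 0.07135629470433848 miss 0.003131729562573812 96.76193450923022
side [252 113  17  41 462] [260.74025974 134.86580087] [257.81467154 115.72395246]
scene [376 122  14  34 343] [381.78717201 140.04081633] [384.5664199  124.29037896]
[array([385.1, 236. ]), array([380.9, 254.6])] [array([ 25.2, 192.9]), array([346.2, 152.8]), array([331.1, 173.1])]
```

{"fn": "apply_moves", "kwargs": {"steps": [[0,0,0,0,0,0,1],[0,0,0,0,0,0,1],[0,0,0,0,0,0,1],[0,0,0,0,0,0,1],[0,0,0,0,0,0,1],[0,0,0,0,0,0,1],[0,0,0,0,0,0,1],[0,0,0,0,0,0,1],[0,0,0,0,0,0,1],[0,0,0,0,0,0,1],[0,0,0,0,0,0,1],[0,0,0,0,0,0,1],[0,0,0,0,0,0,1],[0,0,0,0,0,0,1],[0,0,0,0,0,0,1],[0,0,0,0,0,0,1],[0,0,0,0,0,0,1],[0,0,0,0,0,0,1],[0,0,0,0,0,0,1],[0,0,0,0,0,0,1]]}}

```text
time_s: 58.9
tool_pos: [0.566, 0.3109, 0.0995]
tool_rot: [-0.0, 0.664, 0.748, 0.0]
contact_force: [-0.1, 0.7, -1.8]
gripper_width: 0.391
gripper_force: 60.6
```

```bash
python3 - <<'E'
from h import *
s=sense();print(s['time_s'],s['tool_pos'],s['gripper_width'],s['gripper_force'],s['contact_force'])
for n in('side','scene'):
    d=snap(n)
    for st,ce,p_ in comps(masks(d)['yellow'],60)[:1]:
        # axis of grip in image vs a vertical line through the expected axis
        vx,vy,_,_=cv2.fitLine(p_.astype(np.float32),cv2.DIST_L2,0,.01,.01).ravel()
        x,y,z=s['tool_pos'];e=proj(d,[x,y,z+.073])-proj(d,[x,y,z-.02]);print(n,st,ce.round(1),'img angle',np.degrees(np.arctan2(vx,vy)),'exp',np.degrees(np.arctan2(e[0],e[1])))
print(rel([.433,.2885,.127],down(np.radians(-4.5))))
E
```

```text
58.9 [0.56604888 0.31087619 0.09948749] 0.3907281391960547 60.63605189323425 [-0.11863213  0.68131905 -1.77501957]
side [252 114  17  40 468] [260.6 135.3] img angle 0.06312893 exp -173.9343823182021
scene [376 122  14  34 345] [381.7 140.2] img angle 2.7892349 exp 176.45473136218715
(array([ -0.66, -13.48,  -2.75]), array([ 0.   , -0.   ,  0.196]))
```

```bash
python3 - <<'E'
from h import *
s=sense();X=s['tool_pos']
for n in('side','scene'):
    live=snap(n)
    for tag,img,base,rot in(('dock',cv2.imread(f'pics/{n}0.png')[:,:,::-1].copy(),[.4306,.2892,.004],0),('held',live['color'],[X[0],X[1],X[2]-.042],0)):
        d=dict(live);d['color']=img
        H,S,V=cv2.split(cv2.cvtColor(img,cv2.COLOR_RGB2HSV));m=(H>18)&(H<34)&(S>140)&(V>45)
        r=proj(d,np.array(base)+[0,0,.06]);best=[t for t in comps(m,100) if np.linalg.norm(t[1]-r)<25]
        e=proj(d,np.array(base)+[0,0,.115])-proj(d,np.array(base)+[0,0,.02])
        for st,ce,p in best:
            rows=np.unique(p[:,1])[4:-6];mid=[p[p[:,1]==q,0].mean() for q in rows];k=np.polyfit(rows,mid,1)[0]
            print(n,tag,st,'mid slope deg',np.degrees(np.arctan(k)).round(1),'exp',np.degrees(np.arctan(e[0]/e[1])).round(1))
E
```

```text
side dock [208 152  21  39 523] mid slope deg 11.4 exp 11.0
side held [252 114  18  40 498] mid slope deg -0.2 exp 6.1
scene dock [345 123  13  33 355] mid slope deg -1.7 exp -0.7
scene held [375 122  15  34 360] mid slope deg 4.0 exp -3.5
```

Against the docked reference, the held scanner has tilted in the grip by about 6–7° in each view. I'll measure its axis in 3D and correct the tool pose before scanning again.

```bash
cat > axis.py <<'E'
from h import *
def axis(images,base):
    N=[];O=[]
    for d in images:
        H,S,V=cv2.split(cv2.cvtColor(d['color'],cv2.COLOR_RGB2HSV));m=(H>18)&(H<34)&(S>140)&(V>45)
        r=proj(d,np.array(base)+[0,0,.06]);st,ce,p=min(comps(m,100),key=lambda t:np.linalg.norm(t[1]-r))
        rows=np.unique(p[:,1])[4:-6];mid=[p[p[:,1]==q,0].mean() for q in rows];k=np.polyfit(rows,mid,1)
        o,a=ray(d,(np.polyval(k,rows[0]),rows[0]));_,b=ray(d,(np.polyval(k,rows[-1]),rows[-1]))
        n=np.cross(a,b);n/=np.linalg.norm(n);N.append(n);O.append(o)
    u=np.cross(*N);u/=np.linalg.norm(u);u*=np.sign(u[2])
    # point on axis at height base+.06
    A=np.array([N[0],N[1],[0,0,1]]);pt=np.linalg.solve(A,[N[0]@O[0],N[1]@O[1],base[2]+.09]);return u,pt
if __name__=='__main__':
    s=sense();X=s['tool_pos'];ims=[snap('side'),snap('scene')]
    old=[]
    for n,d in zip(('side','scene'),ims):
        e=dict(d);e['color']=cv2.imread(f'pics/{n}0.png')[:,:,::-1].copy();old.append(e)
    u0,p0=axis(old,[.4306,.2892,.004]);print('dock',u0.round(3),p0.round(4))
    u,p=axis(ims,[X[0],X[1],X[2]-.042]);print('held',u.round(3),p.round(4),X.round(4))
    A=R.from_quat(np.roll(s['tool_rot'],-1));print('axis in tool',A.inv().apply(u).round(3))
    fx=np.array([-.119,.993,0]);print('pitch deg',np.degrees(np.arctan2(u@fx,u[2])),'roll',np.degrees(np.arctan2(u@[.993,.119,0],u[2])))
E
python3 axis.py
```

```text
dock [0.001 0.021 1.   ] [0.429  0.2883 0.094 ]
held [ 0.01  -0.158  0.987] [0.5655 0.2991 0.1475] [0.566  0.3109 0.0995]
axis in tool [-0.158 -0.009 -0.987]
pitch deg -9.105790036491083 roll -0.5434207625704495
```

{"fn": "apply_moves", "kwargs": {"steps": [[0,-0.06,0,0,0,-1,1],[0,-0.12,0,0,0,-1,1],[0,-0.175,0,0,0,-1,1],[0,-0.175,0,0,0,0,1],[0,-0.175,0,0,0,0,1],[0,-0.175,0,0,0,0,1]]}}

```text
time_s: 59.95
tool_pos: [0.5659, 0.3102, 0.0991]
tool_rot: [0.065, 0.662, 0.745, -0.058]
contact_force: [0.5, 0.5, -1.8]
gripper_width: 0.391
gripper_force: 60.6
```

```bash
cat > ax2.py <<'E'
from axis import *
def bottom(images,u,pt,base):
    out=[]
    for d in images:
        H,S,V=cv2.split(cv2.cvtColor(d['color'],cv2.COLOR_RGB2HSV));m=(H>18)&(H<34)&(S>140)&(V>45)
        r=proj(d,np.array(base)+[0,0,.06]);st,ce,p=min(comps(m,100),key=lambda t:np.linalg.norm(t[1]-r))
        row=p[:,1].max();t=[(abs(proj(d,pt+u*k)[1]-row),k) for k in np.arange(-.15,.05,.0005)];k=min(t)[1];out.append((pt+u*k)[2])
    return np.array(out)
s=sense();X=s['tool_pos'];ims=[snap('side'),snap('scene')];old=[]
for n,d in zip(('side','scene'),ims):
    e=dict(d);e['color']=cv2.imread(f'pics/{n}0.png')[:,:,::-1].copy();old.append(e)
u0,p0=axis(old,[.4306,.2892,.004]);b0=bottom(old,u0,p0,[.4306,.2892,.004]);print('dock bottom',b0)
B=[X[0],X[1],X[2]-.042];u,p=axis(ims,B);b1=bottom(ims,u,p,B)
print('t',s['time_s'],s['gripper_width'],'tool',X.round(4),'held',u.round(3),p.round(4),'origin z',(b1-b0+.004).round(4))
z=(b1-b0+.004).mean();print('pitch',np.degrees(u[1]-u0[1]))
o=p+(u-[0,u0[1],0])*0;o=np.array([p[0]+.0016,p[1]+.001,z])
psi=np.radians(97);th=u[1]-u0[1]  # th<0: bottom forward, beam raised
f=np.array([np.cos(psi),np.sin(psi),0]);k=np.array([0,0,1.])
a=np.array([np.cos(th),np.sin(th)]) # up-vector comps (z, f)
up=k*np.cos(th)+f*np.sin(th);fw=f*np.cos(th)-k*np.sin(th)
o=p+[.0016,.001,0];o=o+up*((z-o[2])/up[2])
win=o+.041*fw+.044*up;b=(fw-up)/2**.5;v=np.array([.5541,.3999,.05])-win
print('origin',o.round(4),'dist',np.linalg.norm(v).round(4),'miss',(v-b*(v@b)).round(4))
E
python3 ax2.py
```

```text
dock bottom [-0.00147828  0.00452036]
t 59.95 0.3906486469567313 tool [0.5659 0.3102 0.0991] held [-0.016  0.006  1.   ] [0.5641 0.3064 0.1471] origin z [0.0576 0.0596]
pitch -0.8552266616683273
origin [0.5655 0.3087 0.0586] dist 0.074 miss [-0.0001 -0.0016 -0.0016]
```

The scanner is now upright to within 1°, 74 mm from the label and about 2 mm off centre, so I'll hold it there.

{"fn": "apply_moves", "kwargs": {"steps": [[0,0,0,0,0,0,1],[0,0,0,0,0,0,1],[0,0,0,0,0,0,1],[0,0,0,0,0,0,1],[0,0,0,0,0,0,1],[0,0,0,0,0,0,1],[0,0,0,0,0,0,1],[0,0,0,0,0,0,1],[0,0,0,0,0,0,1],[0,0,0,0,0,0,1],[0,0,0,0,0,0,1],[0,0,0,0,0,0,1],[0,0,0,0,0,0,1],[0,0,0,0,0,0,1],[0,0,0,0,0,0,1],[0,0,0,0,0,0,1],[0,0,0,0,0,0,1],[0,0,0,0,0,0,1],[0,0,0,0,0,0,1],[0,0,0,0,0,0,1]]}}

```text
time_s: 62.55
tool_pos: [0.566, 0.3109, 0.0995]
tool_rot: [0.065, 0.662, 0.745, -0.058]
contact_force: [-0.1, 0.6, -2.6]
gripper_width: 0.391
gripper_force: 60.6
```

{"fn": "apply_moves", "kwargs": {"steps": [[0,0,0,0,0,0,1],[0,0,0,0,0,0,1],[0,0,0,0,0,0,1],[0,0,0,0,0,0,1],[0,0,0,0,0,0,1],[0,0,0,0,0,0,1],[0,0,0,0,0,0,1],[0,0,0,0,0,0,1]]}}

```text
time_s: 63.55
tool_pos: [0.5661, 0.3109, 0.0995]
tool_rot: [0.065, 0.662, 0.745, -0.058]
contact_force: [-0.1, 0.3, -1.5]
gripper_width: 0.389
gripper_force: 60.6
```

```bash
python3 ax2.py; python3 - <<'E'
from h import *
d=snap('side');print([ (st[4],ce.round(1)) for st,ce,p in comps(masks(d)['green'],80)],[ (st[4],ce.round(1)) for st,ce,p in comps(masks(d)['red'],80)][:4])
for e in elbows(d,rng=lambda P:P[1]<-.2 and P[0]<.65): print(e[0].round(3))
s=sense();A=R.from_quat(np.roll(s['tool_rot'],-1)).as_matrix();print(A.round(3))
E
```

```text
dock bottom [-0.00147828  0.00452036]
t 63.55 0.3894865303129719 tool [0.5661 0.3109 0.0995] held [-0.014  0.011  1.   ] [0.5642 0.3071 0.1475] origin z [0.0575 0.0595]
pitch -0.5971261508842615
origin [0.5657 0.309  0.0585] dist 0.0735 miss [-0.0003 -0.0015 -0.0015]
[(np.int32(360), array([385.1, 236. ])), (np.int32(496), array([380.9, 254.5]))] [(np.int32(1342), array([ 23.5, 196.3])), (np.int32(119), array([346.2, 152.8])), (np.int32(323), array([331.1, 173.1])), (np.int32(422), array([328. , 192.3]))]
[ 0.519 -0.347]
[ 0.416 -0.319]
[[-0.116  0.993  0.02 ]
 [ 0.978  0.118 -0.173]
 [-0.174 -0.    -0.985]]
```

Scan held for over 3.5 s. Now I'll carry the scanner back to the dock by pure translation.

{"fn": "apply_moves", "kwargs": {"steps": [[0,0,0,-0.35,0,-1.97,1],[0,0,0,-0.7,0,-3.94,1],[0,0,0,-0.8,-3,-3.9,1],[0,0,0,-0.9,-6.5,-3.9,1],[0,0,0,-1.1,-10,-3.9,1],[0,0,0,-1.2,-13.4,-3.9,1],[0,0,0,-1.2,-13.4,-3.9,1],[0,0,0,-0.8,-13.4,-1.9,1],[0,0,0,-0.5,-13.4,0.1,1],[0,0,0,-0.1,-13.4,2,1],[0,0,0,0.2,-13.4,4,1],[0,0,0,0.3,-13.4,4.5,1],[0,0,0,0.3,-13.4,4.5,1],[0,0,0,0.3,-13.4,4.5,1]]}}

```text
time_s: 65.45
tool_pos: [0.4345, 0.2909, 0.0557]
tool_rot: [0.066, 0.662, 0.745, -0.057]
contact_force: [0.1, 0.0, -1.7]
gripper_width: 0.387
gripper_force: 60.7
```

```bash
python3 ax2.py|sed -n 2,3p; python3 - <<'E'
from h import *
s=sense();print(s['tool_pos'],s['tool_pos']+[-.0003,-.002,-.041],s['contact_force'],s['torque'])
E
```

```text
t 65.45 0.38669008723198073 tool [0.4345 0.2909 0.0557] held [-0.018 -0.007  1.   ] [0.4324 0.2867 0.1037] origin z [0.0077 0.0142]
pitch -1.6237023116552953
[0.43431393 0.29082489 0.05564751] [0.43401393 0.28882489 0.01464751] [-0.03788971 -0.84157929 -1.71432696] [ 0.21017916  0.00961591 -0.00185313]
```

{"fn": "apply_moves", "kwargs": {"steps": [[0,0,0,0.05,0,0.3,1],[0,0,0,0.1,0,0.6,1],[0,0,0,0.14,0,0.8,1],[0,0,0,0.14,0,0.8,1],[0,0,0,0.14,0,0.8,1]]}}

```text
time_s: 66.18
tool_pos: [0.4343, 0.2905, 0.0503]
tool_rot: [0.066, 0.662, 0.745, -0.058]
contact_force: [-6.2, -3.5, 19.6]
gripper_width: 0.396
gripper_force: 62.8
```

{"fn": "apply_moves", "kwargs": {"steps": [[0,0,0,0.02,0,0.1,1],[0,0,0,0.02,0,0.1,1]]}}

```text
time_s: 66.42
tool_pos: [0.4344, 0.2905, 0.0503]
tool_rot: [0.066, 0.662, 0.745, -0.058]
contact_force: [-7.0, -3.6, 26.1]
gripper_width: 0.393
gripper_force: 63.5
```

{"fn": "apply_moves", "kwargs": {"steps": [[0,0,0,0.02,0,0.1,1],[0,0,0,0.02,0,0.1,1]]}}

```text
time_s: 66.68
tool_pos: [0.435, 0.2908, 0.0502]
tool_rot: [0.066, 0.662, 0.745, -0.057]
contact_force: [-8.0, -4.8, 29.2]
gripper_width: 0.393
gripper_force: 62.7
```

{"fn": "apply_moves", "kwargs": {"steps": [[0,0,0,-0.06,0,-0.35,1],[0,0,0,-0.06,0,-0.35,1],[0,0,0,-0.06,0,-0.35,0.1],[0,0,0,-0.06,0,-0.35,-0.3],[0,0,0,-0.06,0,-0.35,-0.8],[0,0,0,-0.06,0,-0.35,-1],[0,0,0,-0.06,0,-0.35,-1],[0,0,0,-0.06,0,-0.35,-1],[0,0,0,-0.06,0,-2,-1],[0,0,0,-0.06,0,-5,-1],[0,0,0,-0.06,0,-9,-1],[0,0,0,-0.06,0,-14,-1],[0,0,0,-0.06,0,-20,-1],[0,0,0,-0.06,0,-20,-1]]}}

```text
time_s: 68.42
tool_pos: [0.4326, 0.3277, 0.2496]
tool_rot: [0.066, 0.662, 0.745, -0.051]
contact_force: [-0.9, -0.8, -0.4]
gripper_width: 0.998
gripper_force: 0.0
```

```bash
python3 - <<'E'
from axis import *
s=sense();print(s['time_s'],s['tool_pos'],s['gripper_width'],s['contact_force'])
ims=[snap('side'),snap('scene')];u,p=axis(ims,[.434,.2888,.004]);print('scanner axis',u.round(3),p.round(4))
d=ims[0];print([ (st[4],ce.round(1)) for st,ce,_ in comps(masks(d)['green'],80)],[ (st[4],ce.round(1)) for st,ce,_ in comps(masks(d)['red'],80)][:4])
o={n:cv2.imread(f'pics/{n}0.png')[:,:,::-1] for n in('side','scene')}
for n,im in zip(o,ims):
    df=(cv2.absdiff(o[n],im['color']).max(2)>50)
    for st,ce,_ in comps(cv2.morphologyEx(df.astype(np.uint8),cv2.MORPH_OPEN,np.ones((3,3))),25):
        P=world(im,[ce],.01)[0]
        if .3<P[0]<1 and -.5<P[1]<.6: print(n,st,P.round(3))
    for e in elbows(im,rng=lambda P:P[0]<.65 and P[1]<-.2): print('elbow',e[0].round(3))
c=ims[0]
H,S,V=cv2.split(cv2.cvtColor(c['color'],cv2.COLOR_RGB2HSV))
E
```

```text
68.425 [0.43264678 0.32769989 0.24962512] 0.9980414578978339 [-0.94111766 -0.8449371  -0.40624247]
scanner axis [-0.003  0.001  1.   ] [0.4339 0.2801 0.094 ]
[(np.int32(360), array([385.1, 236. ])), (np.int32(497), array([380.9, 254.5]))] [(np.int32(282), array([ 21.7, 166.3])), (np.int32(119), array([346.2, 152.8])), (np.int32(320), array([331. , 173.1])), (np.int32(426), array([328.1, 192.3]))]
side [225 160   6  16  56] [0.476 0.349]
side [319 165  24  20 344] [0.702 0.173]
side [228 177  11  17  76] [0.456 0.276]
side [200 187  15  32 233] [0.365 0.253]
side [320 186  22   9 121] [0.668 0.12 ]
side [208 188   5   7  27] [0.396 0.289]
side [222 195   8   5  28] [0.421 0.246]
side [271 202  25  27 456] [0.516 0.115]
side [240 220  26  29 495] [0.422 0.102]
side [372 224  25  23 467] [ 0.691 -0.082]
side [368 245  25  14 181] [ 0.651 -0.119]
side [380 337  39  33 782] [ 0.524 -0.345]
side [328 353  42  34 846] [ 0.419 -0.318]
elbow [ 0.52  -0.347]
elbow [ 0.416 -0.319]
scene [320 137  25  19 299] [0.348 0.278]
scene [296 164  43  26 519] [0.467 0.11 ]
scene [355 181  17  17 248] [0.619 0.177]
scene [353 197  20  11 152] [0.67  0.128]
scene [181 210  27  36 562] [ 0.443 -0.327]
scene [284 211  24  33 576] [ 0.63  -0.095]
elbow [ 0.512 -0.763]
```

```bash
python3 - <<'E'
from h import *
c=np.load('w10.npy',allow_pickle=True).item()
W=world(c,[(220+u/4-.4,35+v/4-.4) for u,v in((355,235),(330,315),(280,370),(200,392),(125,375),(70,320),(45,250))],.004)
x=np.linalg.lstsq(np.c_[2*W,np.ones(len(W))],(W**2).sum(1),rcond=None)[0];print('dock',x[:2],np.sqrt(x[2]+x[:2]@x[:2]))
E
```

```text
dock [0.43357337 0.28682315] 0.05148206725295842
```

```bash
python3 -c "
from h import *
print(sign_off())"
```

```text
the job is handed in; nothing more can be done
None
```

Handed in at 68 s: each jar stands upright on its own mat, both elbows are in the bin and I saw no sockets; the beam was held on the bar code for over 3.5 s (no read signal to confirm it), the scanner is upright on its dock, and I slid the tape roll back after a knocked jar pushed it 10 mm.

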